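# Check a blind bore with the rod depth gauge and sort the lock housing

### The job

Check the bore of the lock housing standing in the pin nest: set the depth gauge on it with its base flat on the top face, slide the rod gently down until it bottoms and take the reading, then stand the gauge back in its wooden rest. Stand the housing in the wide compartment of the wooden tray if its bore is at least 40 mm deep, in the narrow compartment if it is shallower; leave the waiting housings alone.

Things in the scene. Friction and masses are not known exactly. Their poses are not given: they have to be found in the camera images.
- gauge: Rod depth gauge: steel cross base 24 (x) x 70 (y) x 10 mm, on it an 18 mm hub up to 32 mm; 0.19 kg in all. Origin: centre of the base's underside, on the rod's axis, z up. An 8 mm rod, ring-marked every 10 mm, slides through it with about 4 N drag and stays where left; as the base weighs less, the gauge can be lifted and pushed by the rod's head. Starts in the rest, rod out 8 to 22 mm below.
- gauge_rod (a joint): How far the rod's tip stands out below the base's underside, in m (0 to 0.06): the reading of the gauge. It grows as the rod is pushed down through the base.
- gauge_head (a point): Centre of the round knurled head on the rod's upper end, the place to hold the gauge: 18 mm across, 24 mm high, axis upright. It is fixed to the rod, 128 mm above the rod's tip, so it stands 0.128 m minus the reading above the base's underside (80 to 120 mm). Its axes are the gauge's.
- rest: Wooden gauge rest, fixed: block 50 (x) x 80 (y) x 70 mm high with an 18 mm hole, 62 mm deep, down the middle of its top for the rod. Origin at the centre of its underside, z up.
- rest_top (a point): Centre of the hole's mouth on top of the rest, 70 mm above the bench; the gauge stands home when its base lies on the top with the origin here.
- nest (a point): Centre of the nest, on top (10 mm above the bench) of a fixed steel plate 110 x 330 mm. Six dowel pins of 9 mm, 8 mm tall, locate a housing here with 1 mm play: two along each 50 mm side, one at each 40 mm end. Its y axis runs along the plate to the waiting housings, the first 105 mm away, the next ones 66 mm farther each; all stand square to the plate.
- housing_a: Lock housing, aluminium block 40 (x) x 50 (y) x 64 mm high, about 0.33 kg. Origin: centre of its underside, z up. A blind 13 mm bore goes straight down from the middle of its top to a flat floor 25 to 55 mm deep; the depth differs between housings and is not known. Four look alike: the one in the nest is to be checked, the others wait on the same plate.
- housing_b: Lock housing, aluminium block 40 (x) x 50 (y) x 64 mm high, about 0.33 kg. Origin: centre of its underside, z up. A blind 13 mm bore goes straight down from the middle of its top to a flat floor 25 to 55 mm deep; the depth differs between housings and is not known. Four look alike: the one in the nest is to be checked, the others wait on the same plate.
- housing_c: Lock housing, aluminium block 40 (x) x 50 (y) x 64 mm high, about 0.33 kg. Origin: centre of its underside, z up. A blind 13 mm bore goes straight down from the middle of its top to a flat floor 25 to 55 mm deep; the depth differs between housings and is not known. Four look alike: the one in the nest is to be checked, the others wait on the same plate.
- housing_d: Lock housing, aluminium block 40 (x) x 50 (y) x 64 mm high, about 0.33 kg. Origin: centre of its underside, z up. A blind 13 mm bore goes straight down from the middle of its top to a flat floor 25 to 55 mm deep; the depth differs between housings and is not known. Four look alike: the one in the nest is to be checked, the others wait on the same plate.
- tray: Fixed wooden tray 280 (x) x 200 (y) x 42 mm high, walls 10 mm, floor 10 mm thick. Origin at the centre of its underside, z up. A crosspiece 10 mm thick, as high as the walls, parts it into a wide compartment (inside 155 x 180 mm) and a narrow one (95 x 180 mm).
- wide_bay (a point): Middle of the floor of the wide compartment (52 mm from the tray's centre along its +x), 10 mm above the bench; the compartment's 180 mm side lies along y.
- narrow_bay (a point): Middle of the floor of the narrow compartment (82 mm from the tray's centre along its -x), 10 mm above the bench; the compartment's 180 mm side lies along y.
There are look-alikes about, which are no part of the job. What is shaped like the housing_a but red or yellow is not meant.

How it is judged:
On the way:
1. the gauge's base lies flat on the housing in the nest (within 1.5 mm) and the rod stands on the floor of its bore (within 1.5 mm) (((horizontal distance between housing_a and nest below 0.006 m and horizontal distance between gauge and housing_a below 0.006 m and z of gauge in the frame of housing_a between 0.0625 and 0.0655 m and z of housing_a_c0 in the frame of gauge_head between -0.1315 and -0.1285 m and angle between gauge's own z axis and vertical below 0.06 rad) or (horizontal distance between housing_b and nest below 0.006 m and horizontal distance between gauge and housing_b below 0.006 m and z of gauge in the frame of housing_b between 0.0625 and 0.0655 m and z of housing_b_c0 in the frame of gauge_head between -0.1315 and -0.1285 m and angle between gauge's own z axis and vertical below 0.06 rad) or (horizontal distance between housing_c and nest below 0.006 m and horizontal distance between gauge and housing_c below 0.006 m and z of gauge in the frame of housing_c between 0.0625 and 0.0655 m and z of housing_c_c0 in the frame of gauge_head between -0.1315 and -0.1285 m and angle between gauge's own z axis and vertical below 0.06 rad) or (horizontal distance between housing_d and nest below 0.006 m and horizontal distance between gauge and housing_d below 0.006 m and z of gauge in the frame of housing_d between 0.0625 and 0.0655 m and z of housing_d_c0 in the frame of gauge_head between -0.1315 and -0.1285 m and angle between gauge's own z axis and vertical below 0.06 rad))), for 0.2 s.
At the end, for the whole second after the job is handed in: Gauge upright in its rest, base down on it (2 mm, 6 mm sideways); checked housing upright and at rest on the tray floor, in the wide compartment if its bore is 40 mm deep or more, in the narrow one if shallower; the waiting housings within 15 mm of their places (horizontal distance between gauge and rest_top below 0.006 m and z of gauge in the frame of rest_top between -0.002 and 0.002 m and angle between gauge's own z axis and vertical below 0.06 rad and linear speed of gauge below 0.02 m/s and ((((height (world z) of housing_a_c0 below 0.032 m and x of housing_a in the frame of tray between -0.008 and 0.113 m) or (height (world z) of housing_a_c0 above 0.032 m and x of housing_a in the frame of tray between -0.112 and -0.053 m)) and y of housing_a in the frame of tray between -0.072 and 0.072 m and z of housing_a in the frame of tray between 0.007 and 0.013 m and angle between housing_a's own z axis and vertical below 0.1 rad and linear speed of housing_a below 0.02 m/s and distance of each of housing_b, housing_c, housing_d from where it was at the start of the episode below 0.015 m and horizontal distance between each of housing_b, housing_c, housing_d and nest above 0.05 m) or (((height (world z) of housing_b_c0 below 0.032 m and x of housing_b in the frame of tray between -0.008 and 0.113 m) or (height (world z) of housing_b_c0 above 0.032 m and x of housing_b in the frame of tray between -0.112 and -0.053 m)) and y of housing_b in the frame of tray between -0.072 and 0.072 m and z of housing_b in the frame of tray between 0.007 and 0.013 m and angle between housing_b's own z axis and vertical below 0.1 rad and linear speed of housing_b below 0.02 m/s and distance of each of housing_a, housing_c, housing_d from where it was at the start of the episode below 0.015 m and horizontal distance between each of housing_a, housing_c, housing_d and nest above 0.05 m) or (((height (world z) of housing_c_c0 below 0.032 m and x of housing_c in the frame of tray between -0.008 and 0.113 m) or (height (world z) of housing_c_c0 above 0.032 m and x of housing_c in the frame of tray between -0.112 and -0.053 m)) and y of housing_c in the frame of tray between -0.072 and 0.072 m and z of housing_c in the frame of tray between 0.007 and 0.013 m and angle between housing_c's own z axis and vertical below 0.1 rad and linear speed of housing_c below 0.02 m/s and distance of each of housing_a, housing_b, housing_d from where it was at the start of the episode below 0.015 m and horizontal distance between each of housing_a, housing_b, housing_d and nest above 0.05 m) or (((height (world z) of housing_d_c0 below 0.032 m and x of housing_d in the frame of tray between -0.008 and 0.113 m) or (height (world z) of housing_d_c0 above 0.032 m and x of housing_d in the frame of tray between -0.112 and -0.053 m)) and y of housing_d in the frame of tray between -0.072 and 0.072 m and z of housing_d in the frame of tray between 0.007 and 0.013 m and angle between housing_d's own z axis and vertical below 0.1 rad and linear speed of housing_d below 0.02 m/s and distance of each of housing_a, housing_b, housing_c from where it was at the start of the episode below 0.015 m and horizontal distance between each of housing_a, housing_b, housing_c and nest above 0.05 m))); the robot touches nothing.
It fails at once if the gauge or its rod is pressed on a housing with more than 30 N (contact force between gauge and housing_a above 30 N or contact force between gauge and housing_b above 30 N or contact force between gauge and housing_c above 30 N or contact force between gauge and housing_d above 30 N).
It fails at once if a waiting housing is moved (more than one housing away from its starting place by 15 mm) (distance of each of housing_a, housing_b from where it was at the start of the episode above 0.015 m or distance of each of housing_a, housing_c from where it was at the start of the episode above 0.015 m or distance of each of housing_a, housing_d from where it was at the start of the episode above 0.015 m or distance of each of housing_b, housing_c from where it was at the start of the episode above 0.015 m or distance of each of housing_b, housing_d from where it was at the start of the episode above 0.015 m or distance of each of housing_c, housing_d from where it was at the start of the episode above 0.015 m).
It also fails if it takes over 64 s, if anything falls off the work surface, if the arm or the gripper's body presses on something with over 40 N, if the wrist force passes 120 N, or if a joint passes its speed limit or range.

### The arm

A 6-joint arm with a two-finger parallel gripper is mounted at the origin on the work surface. World frame = base frame: x ahead of the robot, y to its left, z up, the work surface at z = 0. Lengths are in m, angles in rad, forces in N, time in s.
With the tool pointing down it reaches from about 0.35 to 0.725 m from the base axis. Payload 6 kg.
Tool frame: the origin (TCP) lies on the front face of the gripper's body, between the roots of the fingers; the fingertips stand 73 mm ahead of it and the grasp point (between the pads) lies 54 mm ahead of it; z points along the fingers, y is the direction in which the jaws open and shut (so a half turn about z gives the same grasp; the last joint's range is limited). The gripper opens to 85 mm and grips with 20 to 120 N. Pads are 22 mm wide; open, the fingers measure 114 mm over their backs; the gripper's body (76 mm by 85 mm) begins 54 mm behind the grasp point. The pads swing forward as they close: fully open they stand 13 mm farther back than shut.
Start: joints at [-0.981, 0.04, 0.085, 0, -1.615, -0.334], TCP at [0.152, -0.58, 0.304] pointing down, gripper open.
Joint ranges: [-2.56, 2.56], [-1.29, 2.01], [-1.08, 1.49], [-3.29, 1.98], [-2.81, -0.18], [-2.99, 2.99]. Speed limits (rad/s): [2.57, 2.57, 3.01, 3.14, 3.14, 3.14].

### API

Orientations are given as a unit quaternion [w, x, y, z].
In Python, from rig import manip, vision gives the robot as it stands.
- The arm moves only by the tool send_rows, never from a script. Its argument "series" is a list of rows, each an object of numbers: "x", "y", "z": the shift along the world's x, y, z in units of 0.05 m (1.0 is 0.05 m); "rx", "ry", "rz": the turn, a rotation vector about the world's x, y, z in units of 0.1 rad (1.0 is 0.1 rad); "fingers": the opening, from 0 (shut) to 1 (fully open). A call has 1 to 20 rows; each row shifts and turns the commanded pose from where the row before left it; what a row does not reach is not made up. A row lasts 1/10 s, in which the tool goes at most 50 mm and 8.59 degrees, less where a joint would pass 70% of its speed; a pose out of reach is approached as far as the arm can. A call with a number of a shift or a turn outside -1 to 1 is refused whole. A call with a gripper value outside its range is refused whole. The fingers move at their own pace and stop on an object; the grip force is fixed at half the most. Time passes only in rows, so rows that do not move let the fingers close. It gives the time, the measured TCP pose, the force and the opening at its end, in the units of the state.
- manip.get_obs(): the state, without advancing time (a new reading comes with each control period).
- vision.camera(name): name is "scene" or "top" or "wrist"; returns a dict with "image" (400x640x3 uint8, blue, green, red), "intrinsics" (3x3 intrinsics, pixels), "distortion" ([k1, k2, p1, p2, k3] as OpenCV has them; the pictures are not rectified), "extrinsics" (4x4, takes a point from camera to world coordinates). Camera axes: x right, y down, z forward; pixel columns grow to the right and rows downward; lengths in m; the calibration is good to about 2 mm. A picture is of the moment at which its call begins. There is no depth.
- manip.close_job(): hands the job in, once; it reports no verdict.
The state is a dict: "time": time; "joints": joint angles; "joint_velocities": joint speeds; "joint_efforts": joint torques, N m; "tool_pos": TCP position; "tcp_rot": TCP orientation; "ft_force": force on the tool from outside, world axes, zero at the start; "torque": the same for the moment, N m; "width": opening from 0.0 (shut) to 1.0 (fully open).
Only numpy, scipy, OpenCV 4.12 (cv2) and the standard library are available. Lean on these libraries where they do the work, as an engineer would, in place of code of your own. Each camera call takes 0.05 s, during which the arm holds its last target.

## Working session

There is one attempt and no reset: what is moved stays moved. The work goes in short steps, Python scripts to look and compute and a tool call to move; the robot and the scene stay as the last step left them, time stands still between calls to the robot, and variables do not carry over. Pictures are saved under pics/ and viewed, and the job is handed in when it is done.

Besides the shell and the picture viewer there is one more tool, called after "Request:" by a JSON object that holds its "op" and its "data", one argument or row to a line. send_rows: Moves the arm, as the interface text tells. Its arguments: {"type":"object","properties":{"series":{"type":"array","items":{"type":"object","properties":{"x":{"type":"number"},"y":{"type":"number"},"z":{"type":"number"},"rx":{"type":"number"},"ry":{"type":"number"},"rz":{"type":"number"},"fingers":{"type":"number"}}}}},"required":["series"]}

```bash
ls; mkdir -p pics; python3 - <<'E'
from rig import manip, vision
import cv2
o=manip.get_obs(); print(o)
for n in ["scene","top","wrist"]:
    c=vision.camera(n); cv2.imwrite(f"pics/{n}0.png",c["image"])
    print(n,c["intrinsics"],c["distortion"],c["extrinsics"])
E
```

```text
pics
{'time': 0.0, 'joints': array([-9.81317237e-01,  4.08096031e-02,  8.37807793e-02, -4.61233203e-04,
       -1.61547839e+00, -3.33692166e-01]), 'joint_velocities': array([-0.00255282,  0.00055384,  0.00129013, -0.00058393, -0.00033904,
        0.00035747]), 'joint_efforts': array([-3.53825180e-04, -3.68204856e+01,  3.47401679e+01,  6.93184957e+00,
       -5.34093298e-03, -3.42363262e-05]), 'tool_pos': array([ 0.15183551, -0.58026195,  0.30286394]), 'tcp_rot': array([-1.74703533e-04, -1.27555065e-01,  9.91831095e-01,  8.68529411e-04]), 'ft_force': array([-0.87184936,  0.54186373,  0.05765886]), 'torque': array([-0.02043663, -0.00923435, -0.03160726]), 'width': 0.9978429189688606}
scene [[388.30035229   0.         318.95310459]
 [  0.         388.30035229 199.01556329]
 [  0.           0.           1.        ]] [-0.0562831  0.         0.         0.         0.       ] [[-7.67875537e-02  6.06975962e-01 -7.91001803e-01  1.31920688e+00]
 [ 9.97046811e-01  4.58288648e-02 -6.16228257e-02  9.03726179e-02]
 [-1.15285920e-03 -7.93397691e-01 -6.08702534e-01  6.86558424e-01]
 [ 0.00000000e+00  0.00000000e+00  0.00000000e+00  1.00000000e+00]]
top [[424.85809516   0.         327.6224201 ]
 [  0.         424.85809516 206.51450026]
 [  0.           0.           1.        ]] [-0.01384883  0.          0.          0.          0.        ] [[-0.01270651 -0.98655367  0.16294294  0.38899316]
 [-0.9998649   0.01083668 -0.01235909  0.02008187]
 [ 0.01042715 -0.16307796 -0.98655808  1.34863924]
 [ 0.          0.          0.          1.        ]]
wrist [[304.52341211   0.         313.16657503]
 [  0.         304.52341211 206.6532909 ]
 [  0.           0.           1.        ]] [-0.02780052  0.          0.          0.          0.        ] [[-0.25300958  0.91636738  0.31025308  0.0721273 ]
 [ 0.9674625   0.23912737  0.08267044 -0.60196852]
 [ 0.00156649  0.32107464 -0.9470526   0.37227198]
 [ 0.          0.          0.          1.        ]]
```

View pics/top0.png

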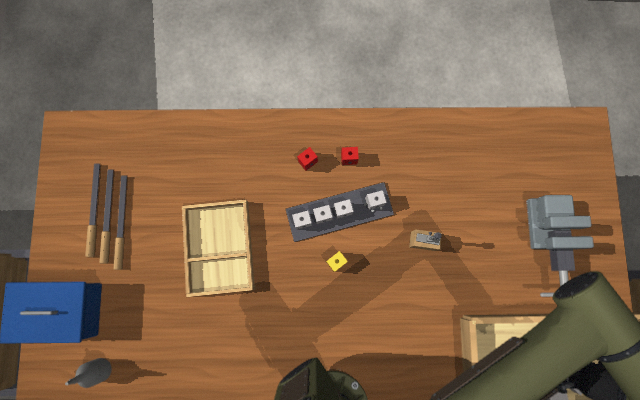

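View pics/scene0.png

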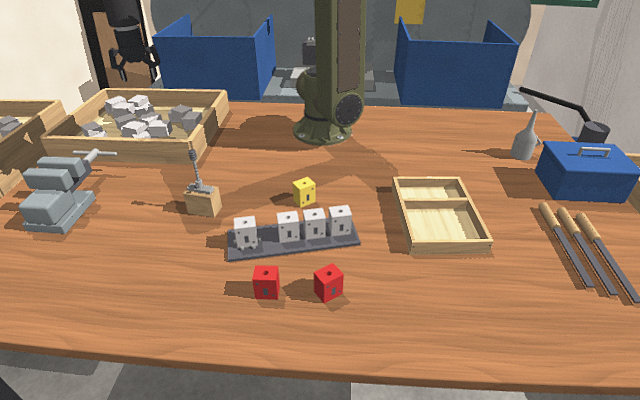

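View pics/wrist0.png

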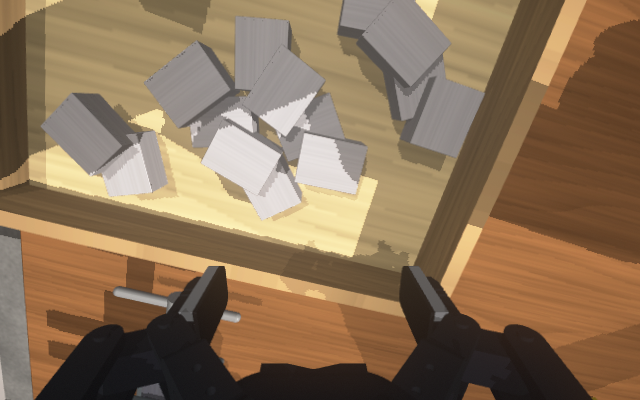

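The top view shows the nested housing at about (376,199), the three waiting ones at (302–344, 208–218), the gauge in its rest at (427,240) and the tray around (217,248) with its wide bay on the upper side. Next I'll zoom in and measure.

```bash
cat > h.py <<'E'
import numpy as np, cv2
from rig import manip, vision
def ray(c,uv):
    p=cv2.undistortPoints(np.array([[uv]],float),c["intrinsics"],np.array(c["distortion"]))[0,0]
    E=np.array(c["extrinsics"]); d=E[:3,:3]@np.array([p[0],p[1],1.]); return E[:3,3],d/np.linalg.norm(d)
def onz(c,uv,z):
    o,d=ray(c,uv); return o+d*(z-o[2])/d[2]
def tri(c1,u1,c2,u2):
    o1,d1=ray(c1,u1);o2,d2=ray(c2,u2)
    A=np.stack([d1,-d2],1);s=np.linalg.lstsq(A,o2-o1,rcond=None)[0]
    a=o1+s[0]*d1;b=o2+s[1]*d2;return (a+b)/2,np.linalg.norm(a-b)
def proj(c,P):
    E=np.linalg.inv(np.array(c["extrinsics"]));
    r,_=cv2.Rodrigues(E[:3,:3]); return cv2.projectPoints(np.array(P,float).reshape(-1,1,3),r,E[:3,3],c["intrinsics"],np.array(c["distortion"]))[0][:,0]
def zoom(img,x0,y0,x1,y1,k,name):
    cv2.imwrite(name,cv2.resize(img[y0:y1,x0:x1],None,fx=k,fy=k,interpolation=cv2.INTER_CUBIC))
E
python3 - <<'E'
from h import *
t=vision.camera("top"); s=vision.camera("scene")
zoom(t["image"],280,170,460,270,4,"pics/tz.png")
zoom(t["image"],170,190,270,305,5,"pics/tt.png")
zoom(s["image"],170,140,370,270,4,"pics/sz.png")
E
```

```text
(no output)
```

View pics/tz.png

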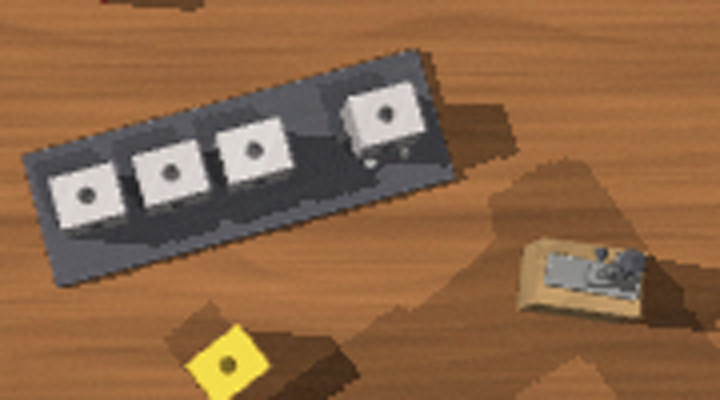

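View pics/tt.png

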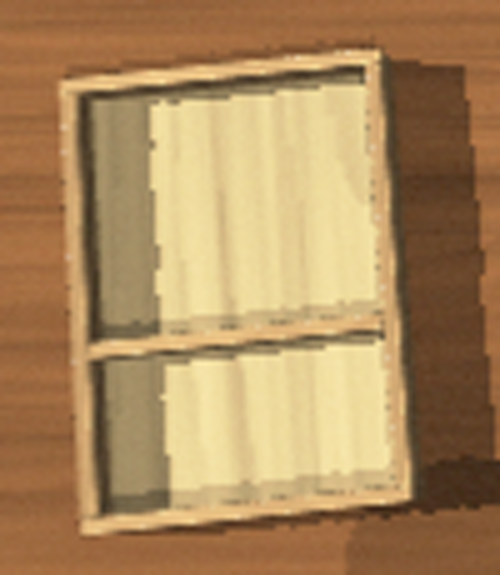

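View pics/sz.png

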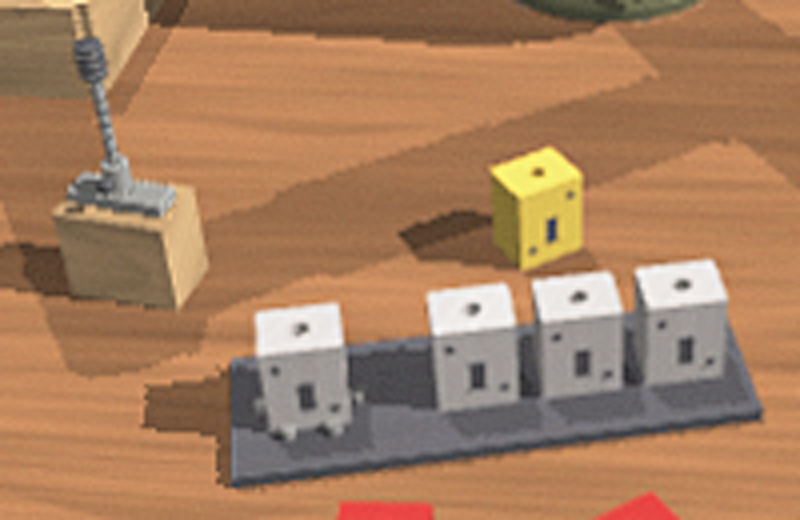

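```bash
python3 - <<'E'
from h import *
np.set_printoptions(precision=4,suppress=True)
t=vision.camera("top"); s=vision.camera("scene")
T=lambda U,V:((U+.5)/4-.5+280,(V+.5)/4-.5+170)
S=lambda U,V:((U+.5)/4-.5+170,(V+.5)/4-.5+140)
R=lambda U,V:((U+.5)/5-.5+170,(V+.5)/5-.5+190)
hs=[((386,114),(301,329)),((255,151),(472,309)),((172,173),(578,297)),((87,195),(683,285))]
for a,b in hs:
    print("bore",onz(t,T(*a),.074),onz(s,S(*b),.074),*tri(t,T(*a),s,S(*b)))
print("head",*tri(t,T(632,259),s,S(92,62)))
print("hub/base scene c",onz(s,S(122,193),.08), "top",onz(t,T(594,274),.08))
# plate corners
for p in [(22,153),(415,50),(457,180),(62,286)]: print("plate",onz(t,T(*p),.01))
for p in [(62,85),(380,52),(410,498),(85,532)]: print("tray",onz(t,R(*p),.042))
for p in [(520,308),(540,240),(648,245),(640,318)]: print("rest",onz(t,T(*p),.07))
# masks of top faces
g=cv2.cvtColor(t["image"],cv2.COLOR_BGR2HSV)
m=((g[...,1]<40)&(g[...,2]>195)).astype(np.uint8)*255; m[:170]=0;m[270:]=0;m[:,:280]=0;m[:,410:]=0
n,_,st,ce=cv2.connectedComponentsWithStats(m)
cs,_=cv2.findContours(m,cv2.RETR_EXTERNAL,cv2.CHAIN_APPROX_NONE)
for c in cs:
    if cv2.contourArea(c)<50: continue
    r=cv2.minAreaRect(c.astype(np.float32)); b=cv2.boxPoints(r); P=np.array([onz(t,q,.074) for q in b])
    print("face",P.mean(0)[:2],np.linalg.norm(P[1]-P[0]),np.linalg.norm(P[2]-P[1]),np.degrees(np.arctan2(*(P[1]-P[0])[1::-1])))
E
```

```text
bore [ 0.6239 -0.1444  0.074 ] [ 0.627  -0.1429  0.074 ] [ 0.6242 -0.1443  0.0715] 0.000865085218107902
bore [ 0.5963 -0.0438  0.074 ] [ 0.6005 -0.0426  0.074 ] [ 0.5968 -0.0436  0.0708] 0.000672202807023649
bore [0.5801 0.0195 0.074 ] [0.5842 0.0211 0.074 ] [0.5805 0.0201 0.0709] 0.0012388045564927688
bore [0.564 0.084 0.074] [0.5676 0.0853 0.074 ] [0.5644 0.0847 0.0713] 0.0011989787047072312
head [ 0.5002 -0.2971  0.1786] 0.0028754362254449616
hub/base scene c [ 0.506  -0.2927  0.08  ] top [ 0.4991 -0.2961  0.08  ]
plate [0.6072 0.1389 0.01  ]
plate [ 0.6879 -0.1778  0.01  ]
plate [ 0.5815 -0.2077  0.01  ]
plate [0.5007 0.1071 0.01  ]
tray [0.6095 0.4568 0.042 ]
tray [0.6282 0.2594 0.042 ]
tray [0.3545 0.2363 0.042 ]
tray [0.3366 0.4315 0.042 ]
rest [ 0.475  -0.2413  0.07  ]
rest [ 0.5263 -0.2588  0.07  ]
rest [ 0.5215 -0.3408  0.07  ]
rest [ 0.4664 -0.3317  0.07  ]
face [0.5638 0.0846] 0.04803474258938267 0.037839788458566594 -75.17343106903122
face [0.5807 0.0208] 0.04802430876242539 0.03794364142300267 -75.17311544831412
face [ 0.5974 -0.043 ] 0.04828861306840883 0.03778173304209261 -75.17345639512766
face [ 0.624  -0.1445] 0.048640643189913825 0.038261832202778234 -76.39815772344922
```

Measured so far:

| Item | Position | Yaw |
|---|---|---|
| Nested housing | (0.624, -0.144) | about 15° |
| Gauge head | (0.500, -0.297, 0.179) | – |
| Tray | – | about 5° |

The gripper's jaw axis already lies along the plate's y axis. I'll move above the rest for a closer look.

Request:
{"op": "send_rows", "data": {
  "series": [
    {"z": 0.5, "x": 0.5, "y": 0.4, "fingers": 1},
    {"x": 0.52, "y": 0.46},
    {"x": 0.52, "y": 0.46},
    {"x": 0.52, "y": 0.46},
    {"x": 0.52, "y": 0.46},
    {"x": 0.52, "y": 0.46},
    {"x": 0.52, "y": 0.46},
    {"x": 0.52, "y": 0.46},
    {"x": 0.52, "y": 0.46},
    {"x": 0.52, "y": 0.46},
    {"x": 0.52, "y": 0.46},
    {"x": 0.52, "y": 0.46},
    {"x": 0.2, "y": 0.1},
    {}
  ]
}}

```text
invalid input
```

```bash
python3 - <<'E'
from h import *
w=vision.camera("wrist"); t=vision.camera("top"); s=vision.camera("scene")
cv2.imwrite("pics/w1.png",w["image"]); print(manip.get_obs()["tool_pos"])
zoom(w["image"],220,80,420,230,4,"pics/w1z.png")
zoom(s["image"],170,140,270,240,6,"pics/s1z.png")
print(proj(w,[[.5,-.297,.1786],[.498,-.296,.08],[.624,-.1445,.074]]))
E
```

```text
[ 0.15183216 -0.58045236  0.3038166 ]
[[471.73634073 548.5787846 ]
 [441.67105741 458.93282401]
 [492.89897365 514.78322414]]
```

View pics/w1.png

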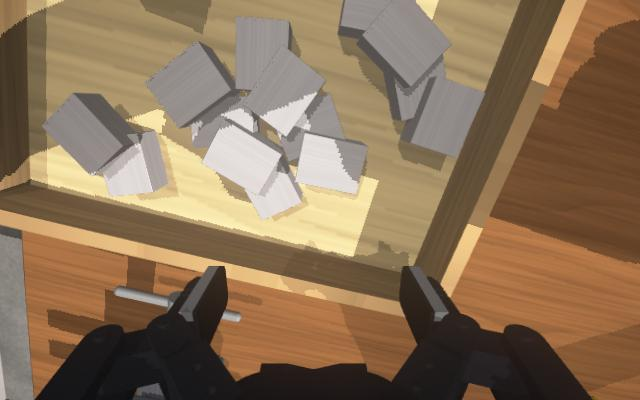

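The call was refused, probably because every row needs all its fields.

Request:
{"op": "send_rows", "data": {
  "series": [
    {"x": 0.5, "y": 0.4, "z": 0.5, "rx": 0, "ry": 0, "rz": 0, "fingers": 1},
    {"x": 0.52, "y": 0.46, "z": 0, "rx": 0, "ry": 0, "rz": 0, "fingers": 1},
    {"x": 0.52, "y": 0.46, "z": 0, "rx": 0, "ry": 0, "rz": 0, "fingers": 1},
    {"x": 0.52, "y": 0.46, "z": 0, "rx": 0, "ry": 0, "rz": 0, "fingers": 1},
    {"x": 0.52, "y": 0.46, "z": 0, "rx": 0, "ry": 0, "rz": 0, "fingers": 1},
    {"x": 0.52, "y": 0.46, "z": 0, "rx": 0, "ry": 0, "rz": 0, "fingers": 1},
    {"x": 0.52, "y": 0.46, "z": 0, "rx": 0, "ry": 0, "rz": 0, "fingers": 1},
    {"x": 0.52, "y": 0.46, "z": 0, "rx": 0, "ry": 0, "rz": 0, "fingers": 1},
    {"x": 0.52, "y": 0.46, "z": 0, "rx": 0, "ry": 0, "rz": 0, "fingers": 1},
    {"x": 0.52, "y": 0.46, "z": 0, "rx": 0, "ry": 0, "rz": 0, "fingers": 1},
    {"x": 0.52, "y": 0.46, "z": 0, "rx": 0, "ry": 0, "rz": 0, "fingers": 1},
    {"x": 0, "y": 0, "z": 0, "rx": 0, "ry": 0, "rz": 0, "fingers": 1},
    {"x": 0, "y": 0, "z": 0, "rx": 0, "ry": 0, "rz": 0, "fingers": 1}
  ]
}}

```text
time: 1.8
tool_pos: [0.4372, -0.33, 0.3288]
tcp_rot: [-0.0, -0.128, 0.992, 0.0]
ft_force: [-0.5, -0.2, -0.3]
width: 0.999
```

```bash
python3 - <<'E'
from h import *
w=vision.camera("wrist"); t=vision.camera("top"); s=vision.camera("scene")
cv2.imwrite("pics/w1.png",w["image"]); print(manip.get_obs()["tool_pos"])
zoom(s["image"],170,140,270,240,6,"pics/s1z.png")
print(proj(w,[[.5,-.297,.1786],[.498,-.296,.08],[.624,-.1445,.074]]))
E
```

```text
[ 0.43628718 -0.3310052   0.3290861 ]
[[332.79374318 293.36122569]
 [328.87978444 241.49657346]
 [411.49785522 347.67714668]]
```

View pics/w1.png

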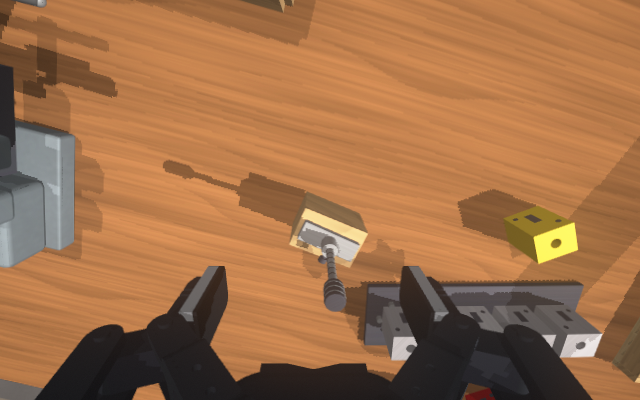

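The wrist view shows the head at about (335,292) and the hub at about (329,243), within 2 px of what I predicted. I'll zoom in to refine.

```bash
python3 - <<'E'
from h import *
w=cv2.imread("pics/w1.png")
zoom(w,280,190,380,320,6,"pics/w1z.png")
E
```

```text
(no output)
```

View pics/w1z.png

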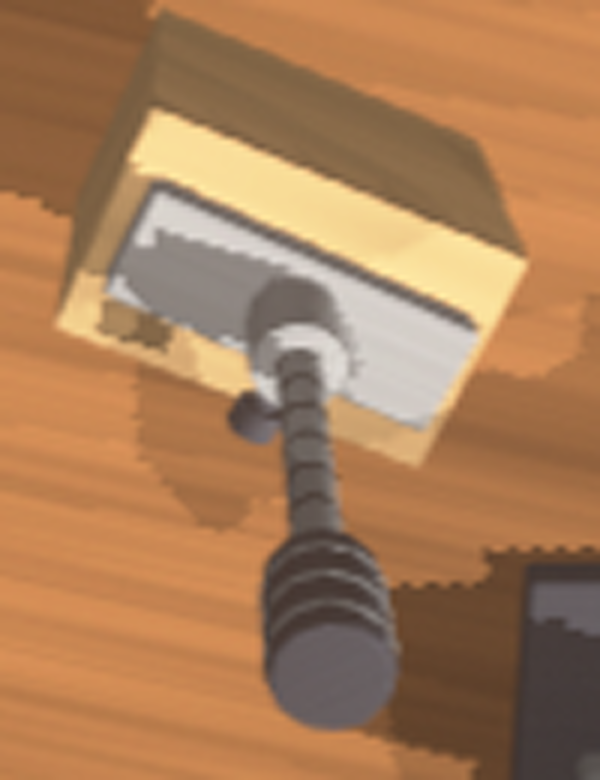

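View pics/s1z.png

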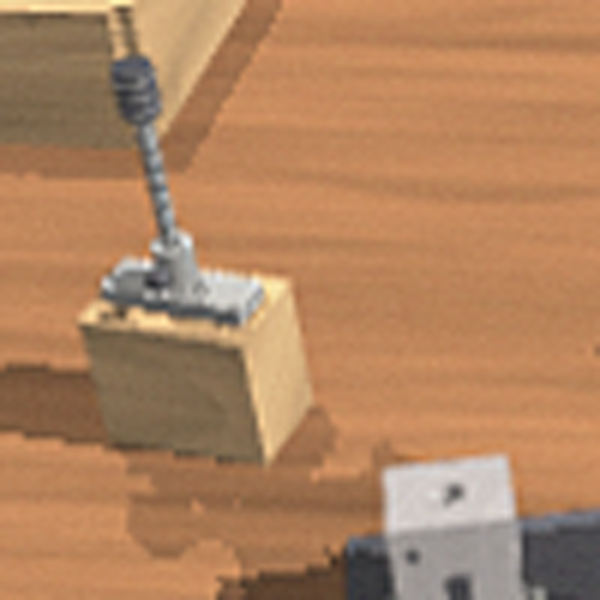

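```bash
python3 - <<'E'
from h import *
np.set_printoptions(precision=4,suppress=True)
w=vision.camera("wrist"); t=vision.camera("top"); s=vision.camera("scene")
W=lambda U,V:((U+.5)/6-.5+280,(V+.5)/6-.5+190)
S=lambda U,V:((U+.5)/6-.5+170,(V+.5)/6-.5+140)
print("headtop",tri(w,W(333,675),s,S(132,66)), "head",tri(w,W(329,628),s,S(136,90)))
for z in(.185,.19,.195):print(z,onz(w,W(333,675),z))
P=np.array([onz(w,W(*p),.08) for p in [(155,181),(477,325),(428,430),(106,288)]]);print(P,P.mean(0),np.linalg.norm(P-np.roll(P,1,0),axis=1))
P=np.array([onz(w,W(*p),.07) for p in [(155,110),(527,262),(417,467),(58,328)]]);print(P,P.mean(0),np.linalg.norm(P-np.roll(P,1,0),axis=1))
print("hubtop",onz(w,W(300,362),.102))
zoom(t["image"],400,220,460,270,10,"pics/t1z.png")
E
```

```text
headtop (array([ 0.4988, -0.2967,  0.1908]), np.float64(0.0008728899632394674)) head (array([ 0.4994, -0.2967,  0.1794]), np.float64(0.00017882856789709447))
0.185 [ 0.503  -0.2956  0.185 ]
0.19 [ 0.4996 -0.2969  0.19  ]
0.195 [ 0.4961 -0.2982  0.195 ]
[[ 0.4782 -0.3298  0.08  ]
 [ 0.4914 -0.2627  0.08  ]
 [ 0.5155 -0.2652  0.08  ]
 [ 0.5018 -0.3335  0.08  ]] [ 0.4967 -0.2978  0.08  ] [0.0238 0.0684 0.0242 0.0697]
[[ 0.468  -0.3326  0.07  ]
 [ 0.4802 -0.2545  0.07  ]
 [ 0.5292 -0.2622  0.07  ]
 [ 0.5172 -0.3401  0.07  ]] [ 0.4987 -0.2974  0.07  ] [0.0497 0.0791 0.0496 0.0788]
hubtop [ 0.4971 -0.2976  0.102 ]
```

View pics/t1z.png

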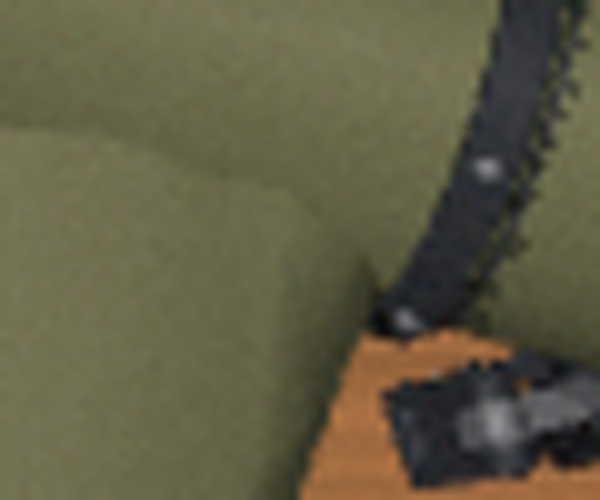

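Request:
{"op": "send_rows", "data": {
  "series": [
    {"x": 0.415, "y": 0.225, "z": 0, "rx": 0, "ry": 0, "rz": 0, "fingers": 1},
    {"x": 0.415, "y": 0.225, "z": 0, "rx": 0, "ry": 0, "rz": 0, "fingers": 1},
    {"x": 0.415, "y": 0.225, "z": 0, "rx": 0, "ry": 0, "rz": 0, "fingers": 1},
    {"x": 0, "y": 0, "z": -0.4, "rx": 0, "ry": 0, "rz": 0, "fingers": 1},
    {"x": 0, "y": 0, "z": -0.4, "rx": 0, "ry": 0, "rz": 0, "fingers": 1},
    {"x": 0, "y": 0, "z": -0.4, "rx": 0, "ry": 0, "rz": 0, "fingers": 1},
    {"x": 0, "y": 0, "z": -0.4, "rx": 0, "ry": 0, "rz": 0, "fingers": 1},
    {"x": 0, "y": 0, "z": -0.3, "rx": 0, "ry": 0, "rz": 0, "fingers": 1},
    {"x": 0, "y": 0, "z": 0, "rx": 0, "ry": 0, "rz": 0, "fingers": 1},
    {"x": 0, "y": 0, "z": 0, "rx": 0, "ry": 0, "rz": 0, "fingers": 1}
  ]
}}

```text
time: 3.1
tool_pos: [0.4993, -0.2968, 0.2344]
tcp_rot: [-0.0, -0.128, 0.992, -0.0]
ft_force: [-0.4, 0.1, -0.3]
width: 0.999
```

```bash
python3 - <<'E'
from h import *
w=vision.camera("wrist"); s=vision.camera("scene")
print(manip.get_obs()["tool_pos"])
a=w["image"][200:400,200:450]; b=s["image"][100:240,120:295]
cv2.imwrite("pics/p2.png",np.hstack([cv2.resize(a,(400,320)),cv2.resize(b,(400,320))]))
E
```

```text
[ 0.49954984 -0.29692654  0.23536329]
```

View pics/p2.png

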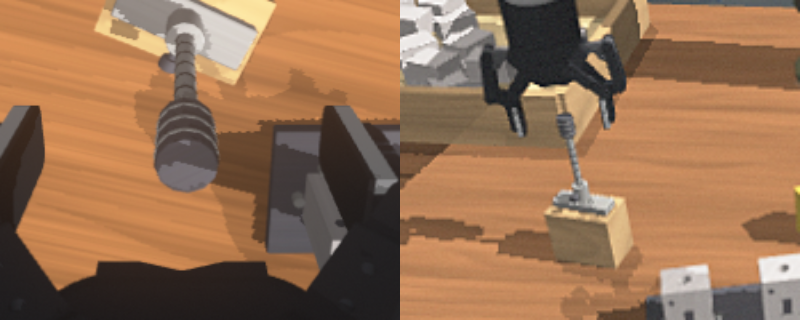

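The head sits centred between the pads, and the height is right. Closing.

Request:
{"op": "send_rows", "data": {
  "series": [
    {"x": 0, "y": 0, "z": 0, "rx": 0, "ry": 0, "rz": 0, "fingers": 0.5},
    {"x": 0, "y": 0, "z": 0, "rx": 0, "ry": 0, "rz": 0, "fingers": 0.3},
    {"x": 0, "y": 0, "z": 0, "rx": 0, "ry": 0, "rz": 0, "fingers": 0.1},
    {"x": 0, "y": 0, "z": 0, "rx": 0, "ry": 0, "rz": 0, "fingers": 0},
    {"x": 0, "y": 0, "z": 0, "rx": 0, "ry": 0, "rz": 0, "fingers": 0},
    {"x": 0, "y": 0, "z": 0, "rx": 0, "ry": 0, "rz": 0, "fingers": 0},
    {"x": 0, "y": 0, "z": 0, "rx": 0, "ry": 0, "rz": 0, "fingers": 0},
    {"x": 0, "y": 0, "z": 0, "rx": 0, "ry": 0, "rz": 0, "fingers": 0},
    {"x": 0, "y": 0, "z": 0, "rx": 0, "ry": 0, "rz": 0, "fingers": 0},
    {"x": 0, "y": 0, "z": 0, "rx": 0, "ry": 0, "rz": 0, "fingers": 0}
  ]
}}

```text
time: 4.2
tool_pos: [0.4991, -0.2966, 0.234]
tcp_rot: [0.0, -0.128, 0.992, 0.0]
ft_force: [0.0, 2.5, 2.6]
width: 0.191
```

```bash
python3 - <<'E'
from h import *
w=vision.camera("wrist"); s=vision.camera("scene")
o=manip.get_obs();print(o["tool_pos"],o["ft_force"],o["torque"],o["width"]*85)
a=w["image"][200:400,200:450]; b=s["image"][100:240,120:295]
cv2.imwrite("pics/p3.png",np.hstack([cv2.resize(a,(400,320)),cv2.resize(b,(400,320))]))
E
```

```text
[ 0.49910277 -0.2966376   0.23395309] [-0.63038273  1.42348322  1.89200229] [ 0.79609336  0.18014896 -0.00591509] 15.972561432486371
```

View pics/p3.png

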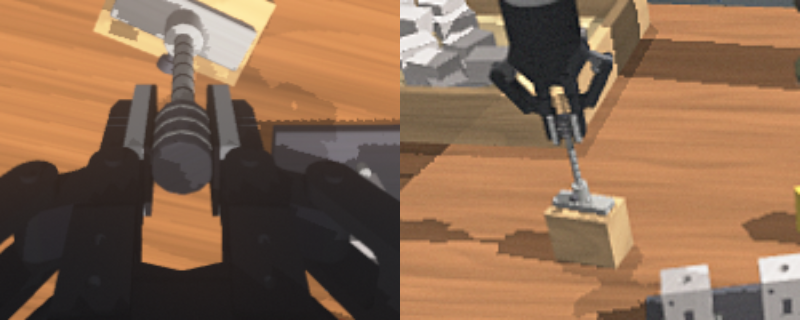

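The head is gripped at 16 to 18 mm opening. Lifting straight up 60 mm.

Request:
{"op": "send_rows", "data": {
  "series": [
    {"x": 0, "y": 0, "z": 0.15, "rx": 0, "ry": 0, "rz": 0, "fingers": 0},
    {"x": 0, "y": 0, "z": 0.15, "rx": 0, "ry": 0, "rz": 0, "fingers": 0},
    {"x": 0, "y": 0, "z": 0.15, "rx": 0, "ry": 0, "rz": 0, "fingers": 0},
    {"x": 0, "y": 0, "z": 0.15, "rx": 0, "ry": 0, "rz": 0, "fingers": 0},
    {"x": 0, "y": 0, "z": 0.15, "rx": 0, "ry": 0, "rz": 0, "fingers": 0},
    {"x": 0, "y": 0, "z": 0.15, "rx": 0, "ry": 0, "rz": 0, "fingers": 0},
    {"x": 0, "y": 0, "z": 0.15, "rx": 0, "ry": 0, "rz": 0, "fingers": 0},
    {"x": 0, "y": 0, "z": 0.15, "rx": 0, "ry": 0, "rz": 0, "fingers": 0},
    {"x": 0, "y": 0, "z": 0, "rx": 0, "ry": 0, "rz": 0, "fingers": 0}
  ]
}}

```text
time: 5.2
tool_pos: [0.4993, -0.2969, 0.2955]
tcp_rot: [0.001, -0.128, 0.992, -0.001]
ft_force: [-0.9, 0.1, -1.5]
width: 0.189
```

```bash
python3 - <<'E'
from h import *
w=vision.camera("wrist"); s=vision.camera("scene")
o=manip.get_obs();print(o["tool_pos"],o["ft_force"],o["torque"],o["width"]*85)
a=w["image"][150:400,200:450]; b=s["image"][80:240,130:290]
cv2.imwrite("pics/p4.png",np.hstack([cv2.resize(a,(400,400)),cv2.resize(b,(400,400),interpolation=cv2.INTER_CUBIC)]))
E
```

```text
[ 0.49910393 -0.29664791  0.29384143] [ 0.0454469   0.31496309 -2.65999215] [ 0.03647156 -0.02592269 -0.00256342] 16.235384614789428
```

View pics/p4.png

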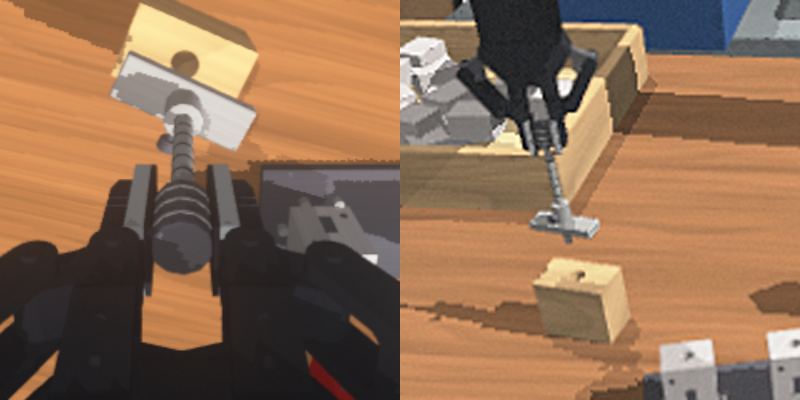

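```bash
python3 - <<'E'
from h import *
np.set_printoptions(precision=4,suppress=True)
w=vision.camera("wrist"); s=vision.camera("scene"); t=vision.camera("top")
o=manip.get_obs();print(o["tool_pos"])
zoom(w["image"],260,150,370,320,4,"pics/w5.png")
zoom(s["image"],160,130,220,220,6,"pics/s5.png")
print("hole",onz(w,(200+184.5/1.6,150+62.5/1.6),.07),onz(s,(130+580/2.5,80+274/2.5),.07))
E
python3 - <<'E'
import cv2,numpy as np
a=cv2.imread("pics/w5.png");b=cv2.imread("pics/s5.png");print(a.shape,b.shape)
h=600;o=np.zeros((600,800,3),np.uint8);o[:min(600,a.shape[0]),:440]=a[80:680][:600];o[:540,440:800]=b;cv2.imwrite("pics/p5.png",o)
E
```

```text
[ 0.4989 -0.2966  0.2932]
hole [ 0.4971 -0.2956  0.07  ] [0.4677 0.1404 0.07  ]
(680, 440, 3) (540, 360, 3)
```

View pics/p5.png

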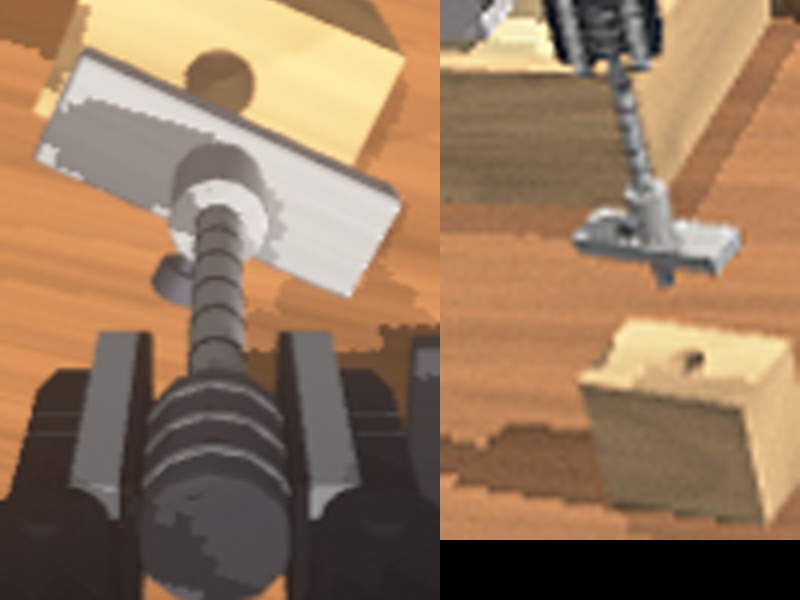

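```bash
python3 - <<'E'
from h import *
np.set_printoptions(precision=4,suppress=True)
w=vision.camera("wrist"); s=vision.camera("scene")
o=manip.get_obs();print(o["tool_pos"])
W=lambda U,V:((U+.5)/4-.5+260,(V+.5)/4-.5+150)
S=lambda U,V:((U+.5)/6-.5+160,(V+.5)/6-.5+130)
P=np.array([onz(w,W(*p),.1395) for p in [(85,128),(400,287),(351,378),(38,240)]]);print(P,P.mean(0),np.linalg.norm(P-np.roll(P,1,0),axis=1))
print("hub",onz(w,W(219,300),.1615),"hole",onz(w,W(219,164),.07))
for X in [(.499,-.2966,.1295),(.499,-.2966,.1295-.019),(.499,-.2966,.1615)]: 
  u=proj(s,X)[0]; print((u[0]+.5-160)*6+440,(u[1]+.5-130)*6)
# nested housing centre again, hole via scene pic zoom
print("head",onz(w,W(215,620),.179+.0595+.012))
E
```

```text
[ 0.499  -0.2967  0.2934]
[[ 0.4792 -0.3275  0.1395]
 [ 0.4949 -0.2605  0.1395]
 [ 0.5162 -0.2642  0.1395]
 [ 0.5033 -0.3315  0.1395]] [ 0.4984 -0.2959  0.1395] [0.0244 0.0688 0.0216 0.0685]
hub [ 0.4979 -0.2966  0.1615] hole [ 0.4984 -0.2961  0.07  ]
659.1912089397438 248.59707352816622
667.3983524855466 284.5846711392816
644.9975572024441 186.14776678999766
head [ 0.4997 -0.297   0.2505]
```

The rod axis coincides with the TCP and the start reading is about 19 mm, with projections agreeing to 1 px. Moving over the nested housing.

Request:
{"op": "send_rows", "data": {
  "series": [
    {"x": 0.25, "y": 0.3, "z": 0, "rx": 0, "ry": 0, "rz": 0, "fingers": 0},
    {"x": 0.45, "y": 0.55, "z": 0, "rx": 0, "ry": 0, "rz": 0, "fingers": 0},
    {"x": 0.45, "y": 0.55, "z": 0, "rx": 0, "ry": 0, "rz": 0, "fingers": 0},
    {"x": 0.45, "y": 0.55, "z": 0, "rx": 0, "ry": 0, "rz": 0, "fingers": 0},
    {"x": 0.45, "y": 0.55, "z": 0, "rx": 0, "ry": 0, "rz": 0, "fingers": 0},
    {"x": 0.3, "y": 0.35, "z": 0, "rx": 0, "ry": 0, "rz": 0, "fingers": 0},
    {"x": 0.15, "y": 0.19, "z": 0, "rx": 0, "ry": 0, "rz": 0, "fingers": 0},
    {"x": 0, "y": 0, "z": 0, "rx": 0, "ry": 0, "rz": 0, "fingers": 0},
    {"x": 0, "y": 0, "z": 0, "rx": 0, "ry": 0, "rz": 0, "fingers": 0}
  ]
}}

```text
time: 6.45
tool_pos: [0.6238, -0.1453, 0.2939]
tcp_rot: [-0.0, -0.127, 0.992, -0.0]
ft_force: [0.1, -0.1, -2.3]
width: 0.192
```

```bash
python3 - <<'E'
from h import *
w=vision.camera("wrist"); s=vision.camera("scene")
o=manip.get_obs();print(o["tool_pos"],o["ft_force"],o["width"]*85)
a=cv2.resize(w["image"][150:300,260:360],None,fx=4,fy=4,interpolation=cv2.INTER_CUBIC); b=cv2.resize(s["image"][140:240,210:277],None,fx=6,fy=6,interpolation=cv2.INTER_CUBIC)
cv2.imwrite("pics/p6.png",np.hstack([a,b[:, :400]]))
E
```

```text
[ 0.62355432 -0.14573351  0.29423331] [-0.7172985  -0.29364805 -1.78057548] 16.257792361304325
```

View pics/p6.png

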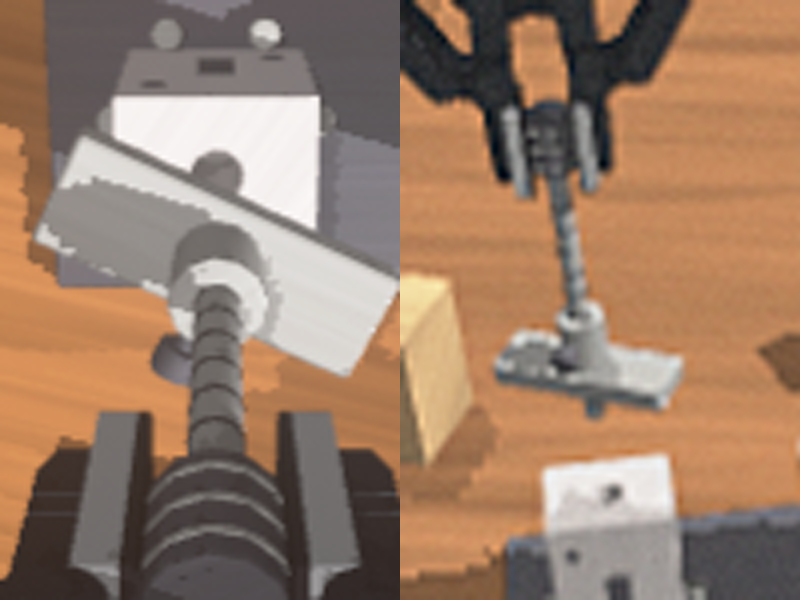

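```bash
python3 - <<'E'
from h import *
np.set_printoptions(precision=4,suppress=True)
w=vision.camera("wrist"); s=vision.camera("scene")
o=manip.get_obs();print(o["tool_pos"])
W=lambda U,V:((U+.5)/4-.5+260,(V+.5)/4-.5+150)
S=lambda U,V:((U+.5)/6-.5+210,(V+.5)/6-.5+140)
print("bore w",onz(w,W(216.5,174),.074),"edges",onz(w,W(190,174),.074),onz(w,W(243,174),.074))
print("bore s",onz(s,S(612-400,493),.074))
x=o["tool_pos"]
for X in [(x[0],x[1],.1105),(x[0],x[1],.1295)]:
  u=proj(s,X)[0]; print((u[0]+.5-210)*6+400,(u[1]+.5-140)*6)
P=np.array([onz(w,W(*p),.074) for p in [(113,95),(320,95)]]);d=P[1]-P[0];n=np.array([-d[1],d[0],0])/np.linalg.norm(d)
print(P,np.linalg.norm(d),P.mean(0)-.02*n,P.mean(0)+.02*n)
E
```

```text
[ 0.6236 -0.1457  0.2943]
bore w [ 0.625  -0.1455  0.074 ] edges [ 0.6267 -0.1519  0.074 ] [ 0.6234 -0.1392  0.074 ]
bore s [ 0.6265 -0.1429  0.074 ]
596.4491543793703 418.03388533999384
590.5147918855454 380.04429851982917
[[ 0.6121 -0.1748  0.074 ]
 [ 0.5995 -0.1263  0.074 ]] 0.05011964273403738 [ 0.6251 -0.1455  0.074 ] [ 0.5864 -0.1556  0.074 ]
```

Request:
{"op": "send_rows", "data": {
  "series": [
    {"x": 0.02, "y": 0.01, "z": -0.2, "rx": 0, "ry": 0, "rz": 0, "fingers": 0},
    {"x": 0, "y": 0, "z": -0.2, "rx": 0, "ry": 0, "rz": 0, "fingers": 0},
    {"x": 0, "y": 0, "z": -0.2, "rx": 0, "ry": 0, "rz": 0, "fingers": 0},
    {"x": 0, "y": 0, "z": -0.06, "rx": 0, "ry": 0, "rz": 0, "fingers": 0},
    {"x": 0, "y": 0, "z": -0.06, "rx": 0, "ry": 0, "rz": 0, "fingers": 0},
    {"x": 0, "y": 0, "z": -0.06, "rx": 0, "ry": 0, "rz": 0, "fingers": 0},
    {"x": 0, "y": 0, "z": 0, "rx": 0, "ry": 0, "rz": 0, "fingers": 0}
  ]
}}

```text
time: 7.35
tool_pos: [0.625, -0.1442, 0.2547]
tcp_rot: [-0.0, -0.128, 0.992, 0.0]
ft_force: [0.9, 0.4, -1.8]
width: 0.19
```

```bash
python3 - <<'E'
from h import *
w=vision.camera("wrist"); s=vision.camera("scene")
o=manip.get_obs();print(o["tool_pos"],o["ft_force"],o["width"]*85)
a=cv2.resize(w["image"][150:300,260:360],None,fx=4,fy=4,interpolation=cv2.INTER_CUBIC); b=cv2.resize(s["image"][140:240,210:277],None,fx=6,fy=6,interpolation=cv2.INTER_CUBIC)
cv2.imwrite("pics/p7.png",np.hstack([a,b[:, :400]]))
E
```

```text
[ 0.62515409 -0.14421621  0.25514163] [-0.7157477  -0.01129689 -2.56125274] 16.636018295866435
```

View pics/p7.png

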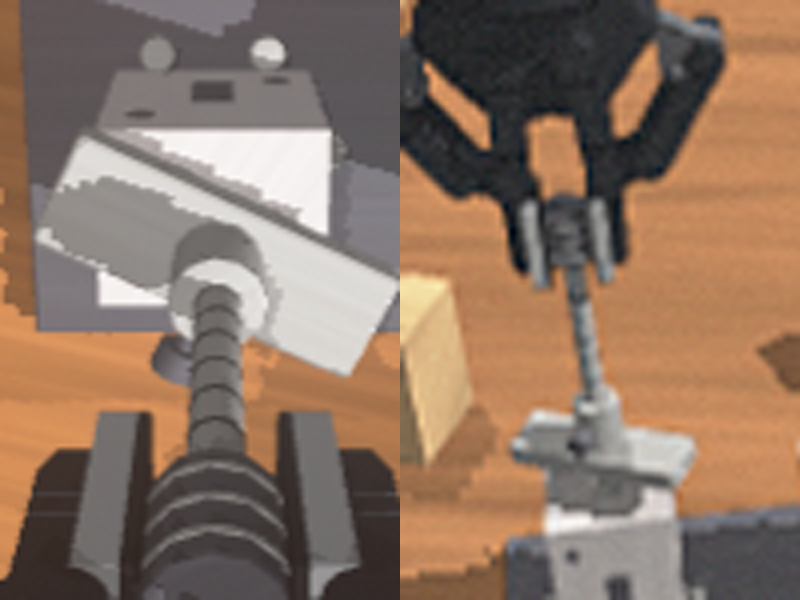

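Request:
{"op": "send_rows", "data": {
  "series": [
    {"x": 0, "y": 0, "z": -0.04, "rx": 0, "ry": 0, "rz": 0, "fingers": 0},
    {"x": 0, "y": 0, "z": -0.04, "rx": 0, "ry": 0, "rz": 0, "fingers": 0},
    {"x": 0, "y": 0, "z": -0.04, "rx": 0, "ry": 0, "rz": 0, "fingers": 0},
    {"x": 0, "y": 0, "z": -0.04, "rx": 0, "ry": 0, "rz": 0, "fingers": 0},
    {"x": 0, "y": 0, "z": -0.04, "rx": 0, "ry": 0, "rz": 0, "fingers": 0},
    {"x": 0, "y": 0, "z": -0.04, "rx": 0, "ry": 0, "rz": 0, "fingers": 0},
    {"x": 0, "y": 0, "z": 0, "rx": 0, "ry": 0, "rz": 0, "fingers": 0}
  ]
}}

```text
time: 8.15
tool_pos: [0.6249, -0.1442, 0.2424]
tcp_rot: [-0.0, -0.128, 0.992, 0.0]
ft_force: [0.4, -0.0, -2.3]
width: 0.191
```

```bash
python3 - <<'E'
from h import *
w=vision.camera("wrist"); s=vision.camera("scene")
o=manip.get_obs();print(o["tool_pos"],o["ft_force"],o["torque"],o["width"]*85)
a=cv2.resize(w["image"][150:300,260:360],None,fx=4,fy=4,interpolation=cv2.INTER_CUBIC); b=cv2.resize(s["image"][140:240,210:277],None,fx=6,fy=6,interpolation=cv2.INTER_CUBIC)
cv2.imwrite("pics/p8.png",np.hstack([a,b[:, :400]]))
E
```

```text
[ 0.62506792 -0.14422398  0.24280501] [-0.14584034 -0.9029373  -1.90922891] [ 0.0256686  -0.05495794 -0.01033894] 16.474859292125878
```

View pics/p8.png

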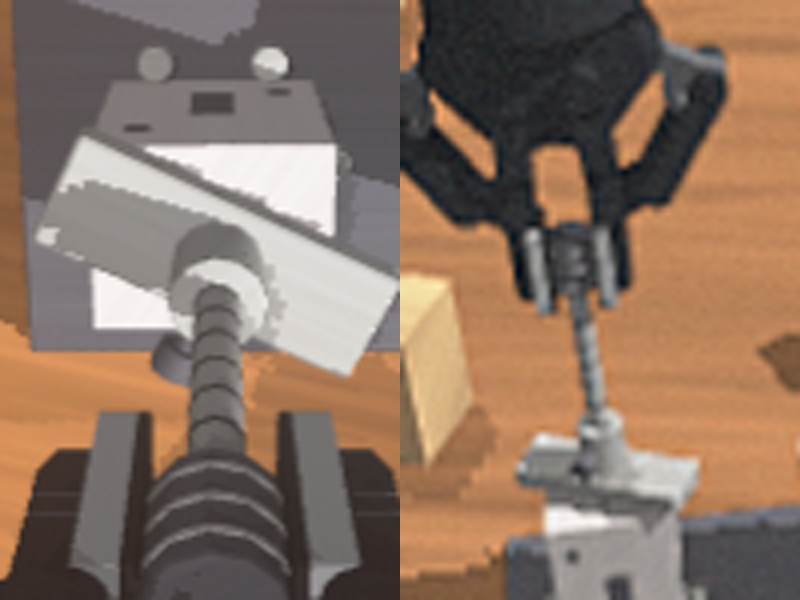

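The rod has entered the bore freely, with no side force. Next is the approach to base contact.

Request:
{"op": "send_rows", "data": {
  "series": [
    {"x": 0, "y": 0, "z": -0.02, "rx": 0, "ry": 0, "rz": 0, "fingers": 0},
    {"x": 0, "y": 0, "z": -0.02, "rx": 0, "ry": 0, "rz": 0, "fingers": 0},
    {"x": 0, "y": 0, "z": -0.02, "rx": 0, "ry": 0, "rz": 0, "fingers": 0},
    {"x": 0, "y": 0, "z": -0.02, "rx": 0, "ry": 0, "rz": 0, "fingers": 0},
    {"x": 0, "y": 0, "z": 0, "rx": 0, "ry": 0, "rz": 0, "fingers": 0}
  ]
}}

```text
time: 8.75
tool_pos: [0.625, -0.1442, 0.2386]
tcp_rot: [-0.0, -0.128, 0.992, 0.0]
ft_force: [0.0, 0.1, -3.0]
width: 0.19
```

Request:
{"op": "send_rows", "data": {
  "series": [
    {"x": 0, "y": 0, "z": -0.02, "rx": 0, "ry": 0, "rz": 0, "fingers": 0},
    {"x": 0, "y": 0, "z": -0.02, "rx": 0, "ry": 0, "rz": 0, "fingers": 0},
    {"x": 0, "y": 0, "z": 0, "rx": 0, "ry": 0, "rz": 0, "fingers": 0}
  ]
}}

```text
time: 9.05
tool_pos: [0.6253, -0.1442, 0.2378]
tcp_rot: [0.001, -0.128, 0.992, -0.0]
ft_force: [-1.5, 0.8, 2.7]
width: 0.185
```

Request:
{"op": "send_rows", "data": {
  "series": [
    {"x": 0, "y": 0, "z": -0.02, "rx": 0, "ry": 0, "rz": 0, "fingers": 0},
    {"x": 0, "y": 0, "z": -0.02, "rx": 0, "ry": 0, "rz": 0, "fingers": 0},
    {"x": 0, "y": 0, "z": 0, "rx": 0, "ry": 0, "rz": 0, "fingers": 0}
  ]
}}

```text
time: 9.35
tool_pos: [0.6252, -0.1442, 0.2352]
tcp_rot: [0.0, -0.128, 0.992, -0.0]
ft_force: [-0.4, 1.7, 3.6]
width: 0.19
```

The base touched at TCP z of about 0.238. The force rose by about 5 to 6 N, which is the weight plus the drag. I'm pushing the rod down in small steps and watching the force.

Request:
{"op": "send_rows", "data": {
  "series": [
    {"x": 0, "y": 0, "z": -0.02, "rx": 0, "ry": 0, "rz": 0, "fingers": 0},
    {"x": 0, "y": 0, "z": -0.02, "rx": 0, "ry": 0, "rz": 0, "fingers": 0},
    {"x": 0, "y": 0, "z": -0.01, "rx": 0, "ry": 0, "rz": 0, "fingers": 0}
  ]
}}

```text
time: 9.65
tool_pos: [0.6251, -0.1443, 0.2323]
tcp_rot: [0.0, -0.128, 0.992, -0.0]
ft_force: [0.4, 1.4, 3.0]
width: 0.193
```

Request:
{"op": "send_rows", "data": {
  "series": [
    {"x": 0, "y": 0, "z": -0.01, "rx": 0, "ry": 0, "rz": 0, "fingers": 0},
    {"x": 0, "y": 0, "z": -0.01, "rx": 0, "ry": 0, "rz": 0, "fingers": 0}
  ]
}}

```text
time: 9.85
tool_pos: [0.6251, -0.1442, 0.2314]
tcp_rot: [0.0, -0.128, 0.992, -0.0]
ft_force: [0.6, 1.4, 3.6]
width: 0.191
```

Request:
{"op": "send_rows", "data": {
  "series": [
    {"x": 0, "y": 0, "z": -0.01, "rx": 0, "ry": 0, "rz": 0, "fingers": 0},
    {"x": 0, "y": 0, "z": -0.01, "rx": 0, "ry": 0, "rz": 0, "fingers": 0}
  ]
}}

```text
time: 10.05
tool_pos: [0.6251, -0.1442, 0.2304]
tcp_rot: [0.0, -0.128, 0.992, 0.0]
ft_force: [0.1, 0.5, 3.6]
width: 0.192
```

Request:
{"op": "send_rows", "data": {
  "series": [
    {"x": 0, "y": 0, "z": -0.01, "rx": 0, "ry": 0, "rz": 0, "fingers": 0},
    {"x": 0, "y": 0, "z": -0.01, "rx": 0, "ry": 0, "rz": 0, "fingers": 0}
  ]
}}

```text
time: 10.25
tool_pos: [0.6251, -0.1442, 0.2293]
tcp_rot: [-0.0, -0.128, 0.992, 0.0]
ft_force: [0.4, 1.1, 3.7]
width: 0.192
```

Request:
{"op": "send_rows", "data": {
  "series": [
    {"x": 0, "y": 0, "z": -0.01, "rx": 0, "ry": 0, "rz": 0, "fingers": 0},
    {"x": 0, "y": 0, "z": -0.01, "rx": 0, "ry": 0, "rz": 0, "fingers": 0}
  ]
}}

```text
time: 10.45
tool_pos: [0.6251, -0.1442, 0.2283]
tcp_rot: [-0.0, -0.128, 0.992, 0.0]
ft_force: [1.0, 1.1, 2.9]
width: 0.193
```

Request:
{"op": "send_rows", "data": {
  "series": [
    {"x": 0, "y": 0, "z": -0.01, "rx": 0, "ry": 0, "rz": 0, "fingers": 0},
    {"x": 0, "y": 0, "z": -0.01, "rx": 0, "ry": 0, "rz": 0, "fingers": 0}
  ]
}}

```text
time: 10.65
tool_pos: [0.6251, -0.1442, 0.2273]
tcp_rot: [-0.0, -0.128, 0.992, 0.0]
ft_force: [0.5, 0.2, 3.7]
width: 0.19
```

Request:
{"op": "send_rows", "data": {
  "series": [
    {"x": 0, "y": 0, "z": -0.01, "rx": 0, "ry": 0, "rz": 0, "fingers": 0},
    {"x": 0, "y": 0, "z": -0.01, "rx": 0, "ry": 0, "rz": 0, "fingers": 0}
  ]
}}

```text
time: 10.85
tool_pos: [0.6251, -0.1442, 0.2263]
tcp_rot: [0.0, -0.128, 0.992, 0.0]
ft_force: [0.2, 0.3, 3.6]
width: 0.195
```

Request:
{"op": "send_rows", "data": {
  "series": [
    {"x": 0, "y": 0, "z": -0.01, "rx": 0, "ry": 0, "rz": 0, "fingers": 0},
    {"x": 0, "y": 0, "z": -0.01, "rx": 0, "ry": 0, "rz": 0, "fingers": 0}
  ]
}}

```text
time: 11.05
tool_pos: [0.6251, -0.1442, 0.2253]
tcp_rot: [-0.0, -0.128, 0.992, 0.0]
ft_force: [-1.0, 1.0, 2.7]
width: 0.19
```

Request:
{"op": "send_rows", "data": {
  "series": [
    {"x": 0, "y": 0, "z": -0.01, "rx": 0, "ry": 0, "rz": 0, "fingers": 0},
    {"x": 0, "y": 0, "z": -0.01, "rx": 0, "ry": 0, "rz": 0, "fingers": 0}
  ]
}}

```text
time: 11.25
tool_pos: [0.6251, -0.1442, 0.2243]
tcp_rot: [-0.0, -0.128, 0.992, 0.0]
ft_force: [0.3, 0.9, 3.5]
width: 0.189
```

Request:
{"op": "send_rows", "data": {
  "series": [
    {"x": 0, "y": 0, "z": -0.01, "rx": 0, "ry": 0, "rz": 0, "fingers": 0},
    {"x": 0, "y": 0, "z": -0.01, "rx": 0, "ry": 0, "rz": 0, "fingers": 0}
  ]
}}

```text
time: 11.45
tool_pos: [0.6251, -0.1442, 0.2233]
tcp_rot: [-0.0, -0.128, 0.992, 0.0]
ft_force: [0.3, 0.9, 3.0]
width: 0.192
```

Request:
{"op": "send_rows", "data": {
  "series": [
    {"x": 0, "y": 0, "z": -0.01, "rx": 0, "ry": 0, "rz": 0, "fingers": 0},
    {"x": 0, "y": 0, "z": -0.01, "rx": 0, "ry": 0, "rz": 0, "fingers": 0}
  ]
}}

```text
time: 11.65
tool_pos: [0.6251, -0.1442, 0.2223]
tcp_rot: [-0.0, -0.128, 0.992, 0.0]
ft_force: [0.2, 1.0, 3.0]
width: 0.189
```

Request:
{"op": "send_rows", "data": {
  "series": [
    {"x": 0, "y": 0, "z": -0.01, "rx": 0, "ry": 0, "rz": 0, "fingers": 0},
    {"x": 0, "y": 0, "z": -0.01, "rx": 0, "ry": 0, "rz": 0, "fingers": 0}
  ]
}}

```text
time: 11.85
tool_pos: [0.6251, -0.1442, 0.2213]
tcp_rot: [-0.0, -0.128, 0.992, 0.0]
ft_force: [1.6, 0.6, 3.7]
width: 0.194
```

Request:
{"op": "send_rows", "data": {
  "series": [
    {"x": 0, "y": 0, "z": -0.01, "rx": 0, "ry": 0, "rz": 0, "fingers": 0},
    {"x": 0, "y": 0, "z": -0.01, "rx": 0, "ry": 0, "rz": 0, "fingers": 0}
  ]
}}

```text
time: 12.05
tool_pos: [0.6251, -0.1442, 0.2203]
tcp_rot: [-0.0, -0.128, 0.992, 0.0]
ft_force: [1.4, 0.4, 3.7]
width: 0.193
```

Request:
{"op": "send_rows", "data": {
  "series": [
    {"x": 0, "y": 0, "z": -0.01, "rx": 0, "ry": 0, "rz": 0, "fingers": 0},
    {"x": 0, "y": 0, "z": -0.01, "rx": 0, "ry": 0, "rz": 0, "fingers": 0}
  ]
}}

```text
time: 12.25
tool_pos: [0.6251, -0.1442, 0.2193]
tcp_rot: [-0.0, -0.128, 0.992, 0.0]
ft_force: [-0.0, 1.5, 3.1]
width: 0.192
```

Request:
{"op": "send_rows", "data": {
  "series": [
    {"x": 0, "y": 0, "z": -0.01, "rx": 0, "ry": 0, "rz": 0, "fingers": 0},
    {"x": 0, "y": 0, "z": -0.01, "rx": 0, "ry": 0, "rz": 0, "fingers": 0}
  ]
}}

```text
time: 12.45
tool_pos: [0.6252, -0.1442, 0.219]
tcp_rot: [0.0, -0.128, 0.992, -0.0]
ft_force: [-1.5, 1.3, 8.1]
width: 0.193
```

The force jumped to 8 N and z stopped at 0.219, so the rod has bottomed. I'll hold to settle and check.

Request:
{"op": "send_rows", "data": {
  "series": [
    {"x": 0, "y": 0, "z": -0.004, "rx": 0, "ry": 0, "rz": 0, "fingers": 0},
    {"x": 0, "y": 0, "z": 0, "rx": 0, "ry": 0, "rz": 0, "fingers": 0},
    {"x": 0, "y": 0, "z": 0, "rx": 0, "ry": 0, "rz": 0, "fingers": 0}
  ]
}}

```text
time: 12.75
tool_pos: [0.6252, -0.1442, 0.2191]
tcp_rot: [0.0, -0.128, 0.992, -0.0]
ft_force: [-0.3, 0.6, 6.6]
width: 0.193
```

```bash
python3 - <<'E'
from h import *
w=vision.camera("wrist"); s=vision.camera("scene")
cv2.imwrite("pics/w9.png",w["image"]);cv2.imwrite("pics/s9.png",s["image"])
o=manip.get_obs();print(o["tool_pos"],o["ft_force"],o["torque"],o["width"]*85)
a=cv2.resize(w["image"][170:320,260:360],None,fx=4,fy=4,interpolation=cv2.INTER_CUBIC); b=cv2.resize(s["image"][140:240,210:277],None,fx=6,fy=6,interpolation=cv2.INTER_CUBIC)
cv2.imwrite("pics/p9.png",np.hstack([a,b[:, :400]]))
E
```

```text
[ 0.62519217 -0.144179    0.2190385 ] [-1.18024162  1.87059699  6.15489854] [ 0.51058809  0.30549774 -0.06058942] 16.061497141397567
```

View pics/p9.png

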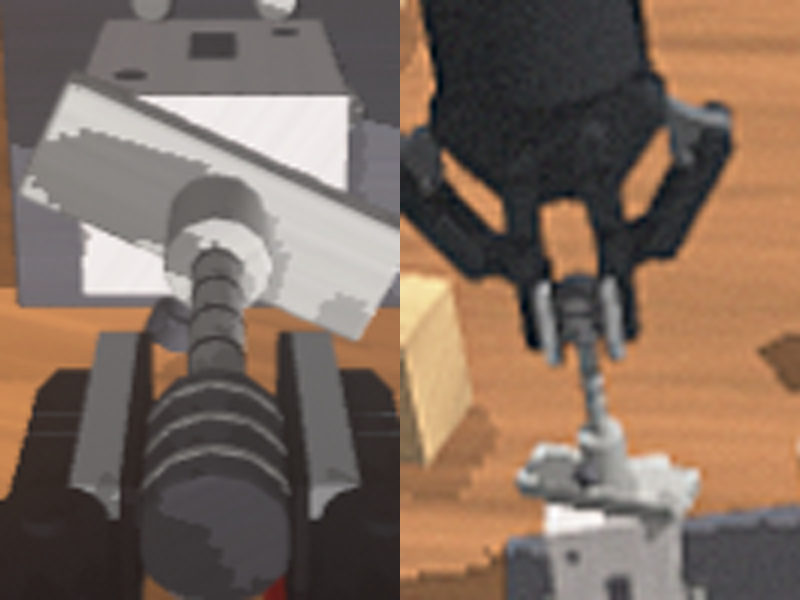

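Request:
{"op": "send_rows", "data": {
  "series": [
    {"x": 0, "y": 0, "z": -0.01, "rx": 0, "ry": 0, "rz": 0, "fingers": 0},
    {"x": 0, "y": 0, "z": -0.01, "rx": 0, "ry": 0, "rz": 0, "fingers": 0},
    {"x": 0, "y": 0, "z": 0, "rx": 0, "ry": 0, "rz": 0, "fingers": 0},
    {"x": 0, "y": 0, "z": 0, "rx": 0, "ry": 0, "rz": 0, "fingers": 0}
  ]
}}

```text
time: 13.25
tool_pos: [0.6253, -0.1442, 0.219]
tcp_rot: [0.001, -0.128, 0.992, -0.0]
ft_force: [-0.9, 2.2, 9.1]
width: 0.193
```

```bash
python3 - <<'E'
from h import *
z=[];f=[]
for i in range(4):
    vision.camera("wrist"); o=manip.get_obs(); z.append(o["tool_pos"][2]); f.append(o["ft_force"][2])
print(np.mean(z),np.std(z),np.mean(f))
E
```

```text
0.21898424710102443 2.0325640387826398e-05 9.450743008700275
```

The rod is bottomed: z holds at 0.21898 while the force rises from 6 to 9.4 N. The reading estimate is about 38 mm, close to the threshold. To get it exactly I'll touch the rod tip on the housing's top face beside the bore. The height difference between the two contacts is then the depth.

Request:
{"op": "send_rows", "data": {
  "series": [
    {"x": 0, "y": 0, "z": 0.06, "rx": 0, "ry": 0, "rz": 0, "fingers": 0},
    {"x": 0, "y": 0, "z": 0.12, "rx": 0, "ry": 0, "rz": 0, "fingers": 0},
    {"x": 0, "y": 0, "z": 0.12, "rx": 0, "ry": 0, "rz": 0, "fingers": 0},
    {"x": 0, "y": 0, "z": 0.12, "rx": 0, "ry": 0, "rz": 0, "fingers": 0},
    {"x": 0, "y": 0, "z": 0.12, "rx": 0, "ry": 0, "rz": 0, "fingers": 0},
    {"x": 0, "y": 0, "z": 0.12, "rx": 0, "ry": 0, "rz": 0, "fingers": 0},
    {"x": 0, "y": 0, "z": 0.12, "rx": 0, "ry": 0, "rz": 0, "fingers": 0},
    {"x": 0, "y": 0, "z": 0.12, "rx": 0, "ry": 0, "rz": 0, "fingers": 0},
    {"x": 0, "y": 0, "z": 0.12, "rx": 0, "ry": 0, "rz": 0, "fingers": 0},
    {"x": 0, "y": 0, "z": 0.12, "rx": 0, "ry": 0, "rz": 0, "fingers": 0},
    {"x": 0, "y": 0, "z": 0, "rx": 0, "ry": 0, "rz": 0, "fingers": 0}
  ]
}}

```text
time: 14.55
tool_pos: [0.6253, -0.1443, 0.2755]
tcp_rot: [0.001, -0.128, 0.992, -0.0]
ft_force: [-0.6, -0.4, -2.2]
width: 0.192
```

```bash
python3 - <<'E'
from h import *
w=vision.camera("wrist"); s=vision.camera("scene")
o=manip.get_obs();print(o["tool_pos"],o["ft_force"],o["torque"],o["width"]*85)
a=cv2.resize(w["image"][150:300,260:360],None,fx=4,fy=4,interpolation=cv2.INTER_CUBIC); b=cv2.resize(s["image"][140:240,210:277],None,fx=6,fy=6,interpolation=cv2.INTER_CUBIC)
cv2.imwrite("pics/p10.png",np.hstack([a,b[:, :400]]))
E
```

```text
[ 0.6250848  -0.14414658  0.27417741] [-0.31522604 -0.62954343 -1.52822517] [ 0.0183967   0.00017232 -0.0126443 ] 16.32511938577536
```

View pics/p10.png

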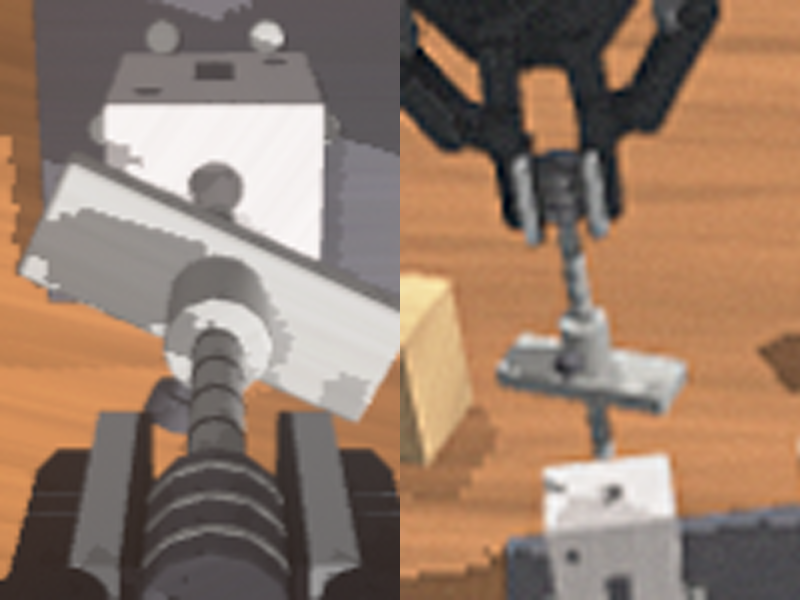

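Request:
{"op": "send_rows", "data": {
  "series": [
    {"x": 0.04, "y": -0.15, "z": 0, "rx": 0, "ry": 0, "rz": 0, "fingers": 0},
    {"x": 0.04, "y": -0.15, "z": 0, "rx": 0, "ry": 0, "rz": 0, "fingers": 0},
    {"x": 0, "y": 0, "z": -0.08, "rx": 0, "ry": 0, "rz": 0, "fingers": 0},
    {"x": 0, "y": 0, "z": -0.08, "rx": 0, "ry": 0, "rz": 0, "fingers": 0},
    {"x": 0, "y": 0, "z": -0.06, "rx": 0, "ry": 0, "rz": 0, "fingers": 0},
    {"x": 0, "y": 0, "z": -0.02, "rx": 0, "ry": 0, "rz": 0, "fingers": 0},
    {"x": 0, "y": 0, "z": 0, "rx": 0, "ry": 0, "rz": 0, "fingers": 0}
  ]
}}

```text
time: 15.35
tool_pos: [0.629, -0.1591, 0.2619]
tcp_rot: [-0.0, -0.128, 0.992, 0.0]
ft_force: [-0.6, -0.2, -1.6]
width: 0.192
```

Request:
{"op": "send_rows", "data": {
  "series": [
    {"x": 0, "y": 0, "z": -0.01, "rx": 0, "ry": 0, "rz": 0, "fingers": 0},
    {"x": 0, "y": 0, "z": -0.01, "rx": 0, "ry": 0, "rz": 0, "fingers": 0},
    {"x": 0, "y": 0, "z": 0, "rx": 0, "ry": 0, "rz": 0, "fingers": 0}
  ]
}}

```text
time: 15.65
tool_pos: [0.6291, -0.1591, 0.2612]
tcp_rot: [0.0, -0.128, 0.992, 0.0]
ft_force: [0.2, -0.1, -2.3]
width: 0.191
```

Request:
{"op": "send_rows", "data": {
  "series": [
    {"x": 0, "y": 0, "z": -0.01, "rx": 0, "ry": 0, "rz": 0, "fingers": 0},
    {"x": 0, "y": 0, "z": -0.01, "rx": 0, "ry": 0, "rz": 0, "fingers": 0},
    {"x": 0, "y": 0, "z": 0, "rx": 0, "ry": 0, "rz": 0, "fingers": 0}
  ]
}}

```text
time: 15.95
tool_pos: [0.6291, -0.1592, 0.2601]
tcp_rot: [-0.0, -0.128, 0.992, 0.0]
ft_force: [-0.3, 0.2, -1.9]
width: 0.193
```

Request:
{"op": "send_rows", "data": {
  "series": [
    {"x": 0, "y": 0, "z": -0.01, "rx": 0, "ry": 0, "rz": 0, "fingers": 0},
    {"x": 0, "y": 0, "z": -0.01, "rx": 0, "ry": 0, "rz": 0, "fingers": 0},
    {"x": 0, "y": 0, "z": 0, "rx": 0, "ry": 0, "rz": 0, "fingers": 0}
  ]
}}

```text
time: 16.25
tool_pos: [0.6291, -0.1592, 0.259]
tcp_rot: [-0.0, -0.128, 0.992, 0.0]
ft_force: [0.1, 0.4, -2.2]
width: 0.185
```

Request:
{"op": "send_rows", "data": {
  "series": [
    {"x": 0, "y": 0, "z": -0.01, "rx": 0, "ry": 0, "rz": 0, "fingers": 0},
    {"x": 0, "y": 0, "z": -0.01, "rx": 0, "ry": 0, "rz": 0, "fingers": 0},
    {"x": 0, "y": 0, "z": 0, "rx": 0, "ry": 0, "rz": 0, "fingers": 0}
  ]
}}

```text
time: 16.55
tool_pos: [0.6291, -0.1592, 0.258]
tcp_rot: [-0.0, -0.128, 0.992, 0.0]
ft_force: [-0.4, 0.1, -1.8]
width: 0.19
```

Request:
{"op": "send_rows", "data": {
  "series": [
    {"x": 0, "y": 0, "z": -0.01, "rx": 0, "ry": 0, "rz": 0, "fingers": 0},
    {"x": 0, "y": 0, "z": -0.01, "rx": 0, "ry": 0, "rz": 0, "fingers": 0},
    {"x": 0, "y": 0, "z": 0, "rx": 0, "ry": 0, "rz": 0, "fingers": 0}
  ]
}}

```text
time: 16.85
tool_pos: [0.629, -0.1592, 0.257]
tcp_rot: [-0.0, -0.128, 0.992, 0.0]
ft_force: [-1.1, -0.7, -2.6]
width: 0.189
```

Request:
{"op": "send_rows", "data": {
  "series": [
    {"x": 0, "y": 0, "z": -0.01, "rx": 0, "ry": 0, "rz": 0, "fingers": 0},
    {"x": 0, "y": 0, "z": -0.01, "rx": 0, "ry": 0, "rz": 0, "fingers": 0},
    {"x": 0, "y": 0, "z": 0, "rx": 0, "ry": 0, "rz": 0, "fingers": 0}
  ]
}}

```text
time: 17.15
tool_pos: [0.629, -0.1592, 0.256]
tcp_rot: [-0.0, -0.128, 0.992, 0.0]
ft_force: [0.1, 0.6, -2.2]
width: 0.192
```

Request:
{"op": "send_rows", "data": {
  "series": [
    {"x": 0, "y": 0, "z": -0.01, "rx": 0, "ry": 0, "rz": 0, "fingers": 0},
    {"x": 0, "y": 0, "z": -0.01, "rx": 0, "ry": 0, "rz": 0, "fingers": 0},
    {"x": 0, "y": 0, "z": 0, "rx": 0, "ry": 0, "rz": 0, "fingers": 0}
  ]
}}

```text
time: 17.45
tool_pos: [0.6291, -0.1592, 0.2552]
tcp_rot: [0.0, -0.128, 0.992, 0.0]
ft_force: [-0.2, -0.4, -2.0]
width: 0.188
```

```bash
python3 - <<'E'
from h import *
w=vision.camera("wrist"); s=vision.camera("scene")
o=manip.get_obs();print(o["tool_pos"],o["ft_force"],o["torque"],o["width"]*85)
a=cv2.resize(w["image"][150:300,260:360],None,fx=4,fy=4,interpolation=cv2.INTER_CUBIC); b=cv2.resize(s["image"][160:260,200:267],None,fx=6,fy=6,interpolation=cv2.INTER_CUBIC)
cv2.imwrite("pics/p11.png",np.hstack([a,b[:, :400]]))
E
```

```text
[ 0.62907272 -0.1592116   0.25515985] [ 0.22345155 -0.70988908 -1.56283315] [-0.02612138  0.02208499 -0.03419998] 15.936508596024863
```

View pics/p11.png

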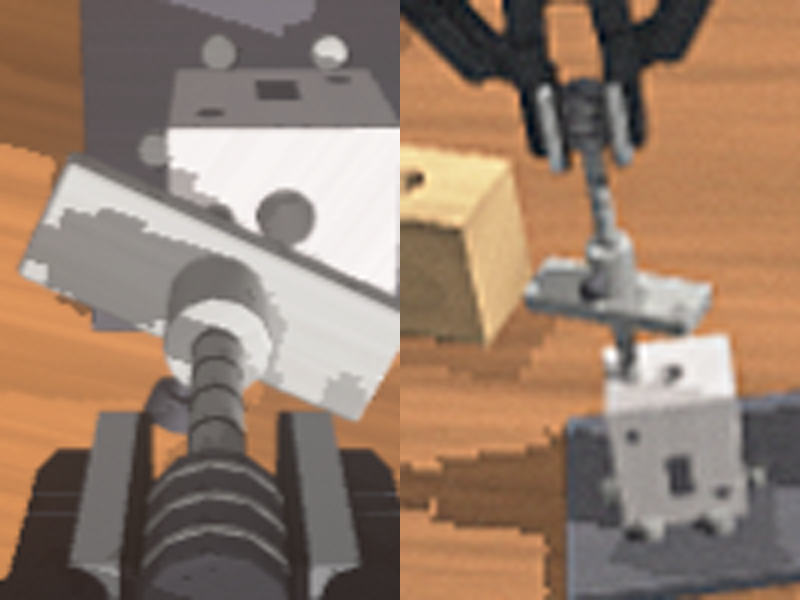

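The tip sits just above the top face left of the bore and the housing is undisturbed. Continuing down.

Request:
{"op": "send_rows", "data": {
  "series": [
    {"x": 0, "y": 0, "z": -0.01, "rx": 0, "ry": 0, "rz": 0, "fingers": 0},
    {"x": 0, "y": 0, "z": -0.01, "rx": 0, "ry": 0, "rz": 0, "fingers": 0},
    {"x": 0, "y": 0, "z": 0, "rx": 0, "ry": 0, "rz": 0, "fingers": 0}
  ]
}}

```text
time: 17.85
tool_pos: [0.6292, -0.1593, 0.2551]
tcp_rot: [0.001, -0.128, 0.992, -0.0]
ft_force: [-0.7, 0.3, 2.2]
width: 0.189
```

The tip touches at 0.2551. The depth is therefore 0.2551 - 0.2190 = 36.1 mm, under 40 mm by a clear margin, so the housing goes to the narrow bay. Taking the gauge back to its rest.

Request:
{"op": "send_rows", "data": {
  "series": [
    {"x": 0, "y": 0, "z": 0.12, "rx": 0, "ry": 0, "rz": 0, "fingers": 0},
    {"x": 0, "y": 0, "z": 0.2, "rx": 0, "ry": 0, "rz": 0, "fingers": 0},
    {"x": 0, "y": 0, "z": 0.22, "rx": 0, "ry": 0, "rz": 0, "fingers": 0},
    {"x": -0.2, "y": -0.2, "z": 0, "rx": 0, "ry": 0, "rz": 0, "fingers": 0},
    {"x": -0.45, "y": -0.5, "z": 0, "rx": 0, "ry": 0, "rz": 0, "fingers": 0},
    {"x": -0.5, "y": -0.5, "z": 0, "rx": 0, "ry": 0, "rz": 0, "fingers": 0},
    {"x": -0.5, "y": -0.5, "z": 0, "rx": 0, "ry": 0, "rz": 0, "fingers": 0},
    {"x": -0.5, "y": -0.5, "z": 0, "rx": 0, "ry": 0, "rz": 0, "fingers": 0},
    {"x": -0.3, "y": -0.35, "z": 0, "rx": 0, "ry": 0, "rz": 0, "fingers": 0},
    {"x": -0.16, "y": -0.2, "z": 0, "rx": 0, "ry": 0, "rz": 0, "fingers": 0},
    {"x": 0, "y": 0, "z": 0, "rx": 0, "ry": 0, "rz": 0, "fingers": 0},
    {"x": 0, "y": 0, "z": 0, "rx": 0, "ry": 0, "rz": 0, "fingers": 0}
  ]
}}

```text
time: 19.05
tool_pos: [0.4986, -0.2967, 0.2812]
tcp_rot: [0.0, -0.127, 0.992, 0.0]
ft_force: [0.5, 0.6, -2.0]
width: 0.192
```

```bash
python3 - <<'E'
from h import *
w=vision.camera("wrist"); s=vision.camera("scene")
o=manip.get_obs();print(o["tool_pos"],o["ft_force"],o["torque"],o["width"]*85)
a=cv2.resize(w["image"][150:300,260:360],None,fx=4,fy=4,interpolation=cv2.INTER_CUBIC); b=cv2.resize(s["image"][130:230,160:227],None,fx=6,fy=6,interpolation=cv2.INTER_CUBIC)
cv2.imwrite("pics/p12.png",np.hstack([a,b[:, :400]]))
E
```

```text
[ 0.49904079 -0.29616788  0.28098733] [-0.32138155  0.02868929 -2.20369797] [-0.01255019 -0.00864788  0.05798605] 16.173928981442497
```

View pics/p12.png

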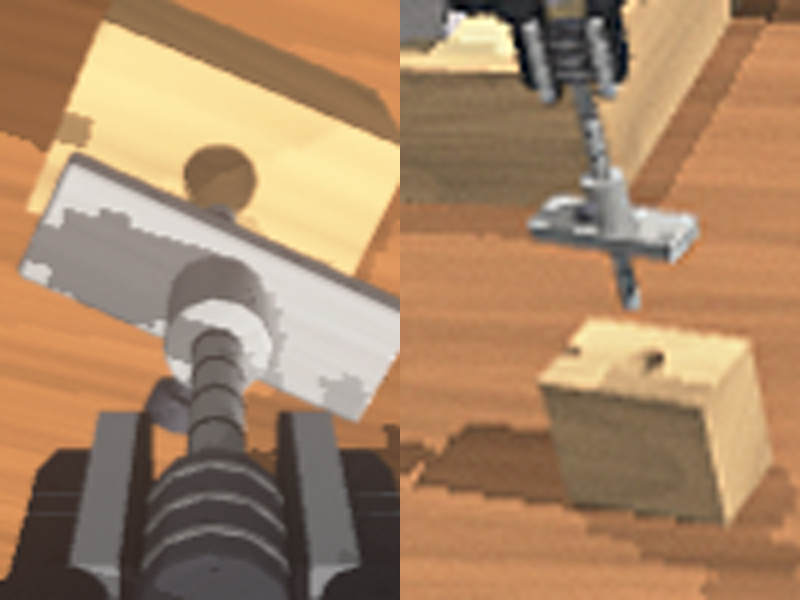

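Request:
{"op": "send_rows", "data": {
  "series": [
    {"x": 0, "y": 0, "z": -0.16, "rx": 0, "ry": 0, "rz": 0, "fingers": 0},
    {"x": 0, "y": 0, "z": -0.16, "rx": 0, "ry": 0, "rz": 0, "fingers": 0},
    {"x": 0, "y": 0, "z": -0.16, "rx": 0, "ry": 0, "rz": 0, "fingers": 0},
    {"x": 0, "y": 0, "z": -0.16, "rx": 0, "ry": 0, "rz": 0, "fingers": 0},
    {"x": 0, "y": 0, "z": -0.16, "rx": 0, "ry": 0, "rz": 0, "fingers": 0},
    {"x": 0, "y": 0, "z": -0.16, "rx": 0, "ry": 0, "rz": 0, "fingers": 0},
    {"x": 0, "y": 0, "z": -0.16, "rx": 0, "ry": 0, "rz": 0, "fingers": 0},
    {"x": 0, "y": 0, "z": -0.06, "rx": 0, "ry": 0, "rz": 0, "fingers": 0},
    {"x": 0, "y": 0, "z": 0, "rx": 0, "ry": 0, "rz": 0, "fingers": 0}
  ]
}}

```text
time: 20.05
tool_pos: [0.4984, -0.2967, 0.2215]
tcp_rot: [-0.0, -0.128, 0.992, 0.0]
ft_force: [-0.9, 0.7, -2.4]
width: 0.189
```

Request:
{"op": "send_rows", "data": {
  "series": [
    {"x": 0, "y": 0, "z": -0.03, "rx": 0, "ry": 0, "rz": 0, "fingers": 0},
    {"x": 0, "y": 0, "z": -0.03, "rx": 0, "ry": 0, "rz": 0, "fingers": 0},
    {"x": 0, "y": 0, "z": -0.03, "rx": 0, "ry": 0, "rz": 0, "fingers": 0},
    {"x": 0, "y": 0, "z": -0.03, "rx": 0, "ry": 0, "rz": 0, "fingers": 0},
    {"x": 0, "y": 0, "z": 0, "rx": 0, "ry": 0, "rz": 0, "fingers": 0}
  ]
}}

```text
time: 20.55
tool_pos: [0.4985, -0.2966, 0.2159]
tcp_rot: [-0.0, -0.128, 0.992, 0.0]
ft_force: [-0.1, 0.6, -2.5]
width: 0.192
```

```bash
python3 - <<'E'
from h import *
w=vision.camera("wrist"); s=vision.camera("scene")
o=manip.get_obs();print(o["tool_pos"],o["ft_force"],o["torque"],o["width"]*85)
a=cv2.resize(w["image"][150:300,260:360],None,fx=4,fy=4,interpolation=cv2.INTER_CUBIC); b=cv2.resize(s["image"][130:230,160:227],None,fx=6,fy=6,interpolation=cv2.INTER_CUBIC)
cv2.imwrite("pics/p13.png",np.hstack([a,b[:, :400]]))
E
```

```text
[ 0.49857841 -0.2967192   0.21616925] [-0.71195809  0.68393932 -2.48225228] [ 0.02691182 -0.05535787  0.03728768] 16.6698709719746
```

View pics/p13.png

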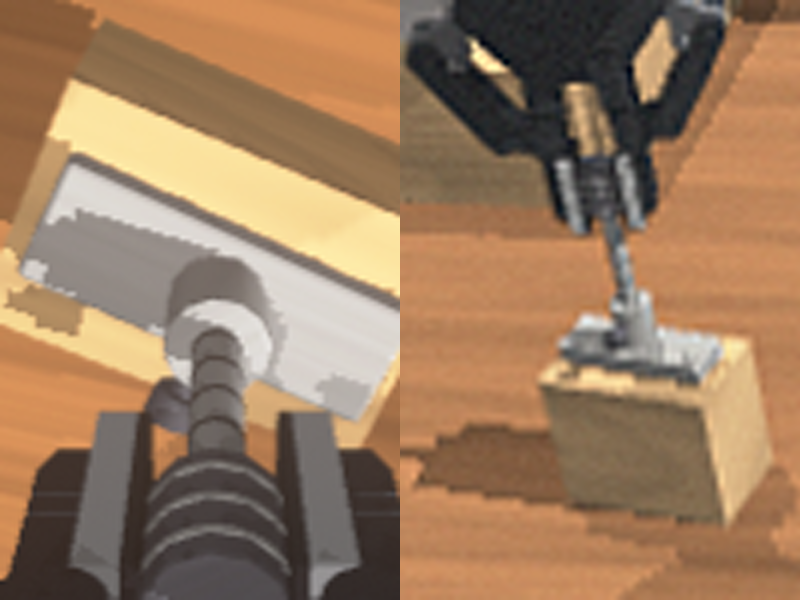

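Request:
{"op": "send_rows", "data": {
  "series": [
    {"x": 0, "y": 0, "z": -0.02, "rx": 0, "ry": 0, "rz": 0, "fingers": 0},
    {"x": 0, "y": 0, "z": -0.02, "rx": 0, "ry": 0, "rz": 0, "fingers": 0},
    {"x": 0, "y": 0, "z": -0.02, "rx": 0, "ry": 0, "rz": 0, "fingers": 0},
    {"x": 0, "y": 0, "z": 0, "rx": 0, "ry": 0, "rz": 0, "fingers": 0}
  ]
}}

```text
time: 21.05
tool_pos: [0.4988, -0.2967, 0.2139]
tcp_rot: [0.0, -0.128, 0.992, -0.0]
ft_force: [0.5, 1.6, 3.4]
width: 0.188
```

The base is seated: z matches the predicted 0.215 and the drag force reversed. Releasing and going up.

Request:
{"op": "send_rows", "data": {
  "series": [
    {"x": 0, "y": 0, "z": 0, "rx": 0, "ry": 0, "rz": 0, "fingers": 0.4},
    {"x": 0, "y": 0, "z": 0, "rx": 0, "ry": 0, "rz": 0, "fingers": 0.7},
    {"x": 0, "y": 0, "z": 0, "rx": 0, "ry": 0, "rz": 0, "fingers": 1},
    {"x": 0, "y": 0, "z": 0, "rx": 0, "ry": 0, "rz": 0, "fingers": 1},
    {"x": 0, "y": 0, "z": 0, "rx": 0, "ry": 0, "rz": 0, "fingers": 1},
    {"x": 0, "y": 0, "z": 0.4, "rx": 0, "ry": 0, "rz": 0, "fingers": 1},
    {"x": 0, "y": 0, "z": 0.5, "rx": 0, "ry": 0, "rz": 0, "fingers": 1},
    {"x": 0, "y": 0, "z": 0.5, "rx": 0, "ry": 0, "rz": 0, "fingers": 1},
    {"x": 0, "y": 0, "z": 0.5, "rx": 0, "ry": 0, "rz": 0, "fingers": 1},
    {"x": 0, "y": 0, "z": 0.4, "rx": 0, "ry": 0, "rz": 0, "fingers": 1},
    {"x": 0, "y": 0, "z": 0, "rx": 0, "ry": 0, "rz": 0, "fingers": 1}
  ]
}}

```text
time: 22.15
tool_pos: [0.499, -0.2972, 0.3319]
tcp_rot: [0.002, -0.127, 0.992, -0.001]
ft_force: [-0.5, -0.5, 0.7]
width: 0.997
```

```bash
python3 - <<'E'
from h import *
w=vision.camera("wrist"); s=vision.camera("scene")
o=manip.get_obs();print(o["tool_pos"],o["ft_force"],o["width"]*85)
a=cv2.resize(w["image"][150:300,260:360],None,fx=4,fy=4,interpolation=cv2.INTER_CUBIC); b=cv2.resize(s["image"][130:230,160:227],None,fx=6,fy=6,interpolation=cv2.INTER_CUBIC)
cv2.imwrite("pics/p14.png",np.hstack([a,b[:, :400]]))
E
```

```text
[ 0.49866047 -0.29664346  0.32805176] [ 0.76857208 -0.3134408  -0.85002886] 84.85741234763181
```

View pics/p14.png

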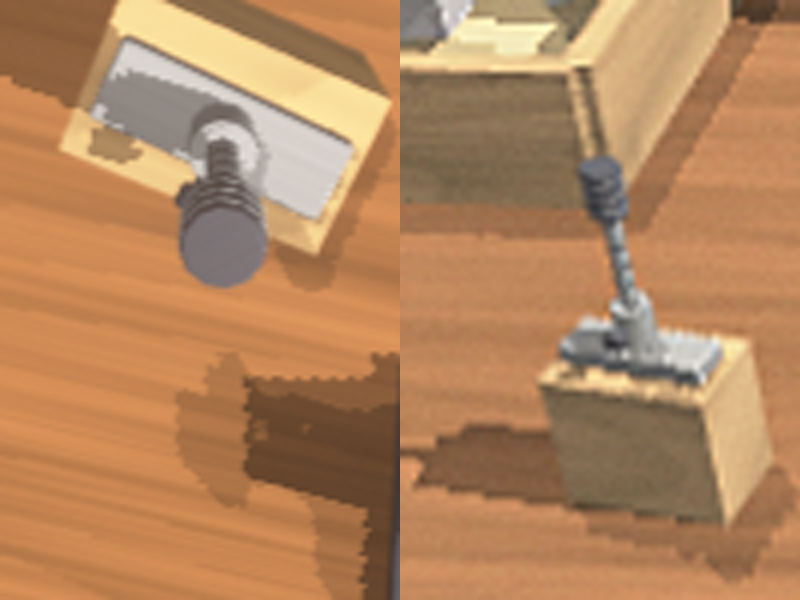

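The gauge stands flat and centred in the rest. Moving over the housing.

Request:
{"op": "send_rows", "data": {
  "series": [
    {"x": 0.3, "y": 0.34, "z": 0, "rx": 0, "ry": 0, "rz": 0, "fingers": 1},
    {"x": 0.5, "y": 0.6, "z": 0, "rx": 0, "ry": 0, "rz": 0, "fingers": 1},
    {"x": 0.5, "y": 0.6, "z": 0, "rx": 0, "ry": 0, "rz": 0, "fingers": 1},
    {"x": 0.5, "y": 0.6, "z": 0, "rx": 0, "ry": 0, "rz": 0, "fingers": 1},
    {"x": 0.5, "y": 0.6, "z": 0, "rx": 0, "ry": 0, "rz": 0, "fingers": 1},
    {"x": 0.22, "y": 0.3, "z": -0.2, "rx": 0, "ry": 0, "rz": 0, "fingers": 1},
    {"x": 0, "y": 0, "z": -0.5, "rx": 0, "ry": 0, "rz": 0, "fingers": 1},
    {"x": 0, "y": 0, "z": -0.6, "rx": 0, "ry": 0, "rz": 0, "fingers": 1},
    {"x": 0, "y": 0, "z": -0.6, "rx": 0, "ry": 0, "rz": 0, "fingers": 1},
    {"x": 0, "y": 0, "z": -0.6, "rx": 0, "ry": 0, "rz": 0, "fingers": 1},
    {"x": 0, "y": 0, "z": -0.5, "rx": 0, "ry": 0, "rz": 0, "fingers": 1},
    {"x": 0, "y": 0, "z": -0.2, "rx": 0, "ry": 0, "rz": 0, "fingers": 1},
    {"x": 0, "y": 0, "z": 0, "rx": 0, "ry": 0, "rz": 0, "fingers": 1},
    {"x": 0, "y": 0, "z": 0, "rx": 0, "ry": 0, "rz": 0, "fingers": 1}
  ]
}}

```text
time: 23.65
tool_pos: [0.6248, -0.145, 0.1692]
tcp_rot: [0.0, -0.128, 0.992, -0.0]
ft_force: [0.0, -0.1, 0.9]
width: 1.0
```

```bash
python3 - <<'E'
from h import *
w=vision.camera("wrist"); s=vision.camera("scene")
o=manip.get_obs();print(o["tool_pos"],o["ft_force"],o["width"]*85)
cv2.imwrite("pics/p15.png",w["image"])
print(proj(w,[[.6245,-.145,.074]]))
E
```

```text
[ 0.62521913 -0.14489092  0.17009919] [0.22227681 0.49864643 0.444257  ] 85.00173629461929
[[314.65182702 248.43534791]]
```

View pics/p15.png

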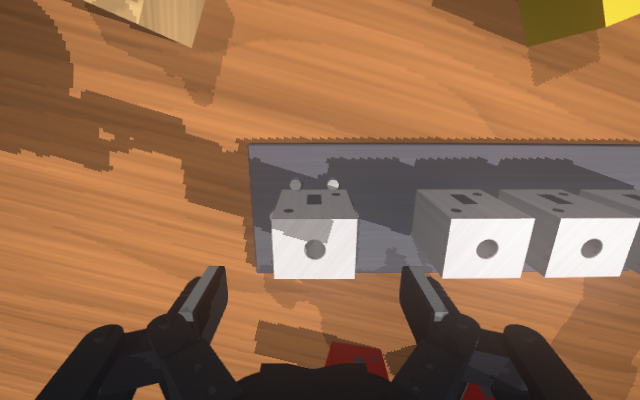

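The bore at (315,249) matches the prediction and lies midway between the fingers, with clear gaps on both sides. Descending and gripping.

Request:
{"op": "send_rows", "data": {
  "series": [
    {"x": 0, "y": 0, "z": -0.2, "rx": 0, "ry": 0, "rz": 0, "fingers": 1},
    {"x": 0, "y": 0, "z": -0.3, "rx": 0, "ry": 0, "rz": 0, "fingers": 1},
    {"x": 0, "y": 0, "z": -0.3, "rx": 0, "ry": 0, "rz": 0, "fingers": 1},
    {"x": 0, "y": 0, "z": -0.25, "rx": 0, "ry": 0, "rz": 0, "fingers": 1},
    {"x": 0, "y": 0, "z": -0.16, "rx": 0, "ry": 0, "rz": 0, "fingers": 1},
    {"x": 0, "y": 0, "z": 0, "rx": 0, "ry": 0, "rz": 0, "fingers": 0.7},
    {"x": 0, "y": 0, "z": 0, "rx": 0, "ry": 0, "rz": 0, "fingers": 0.5},
    {"x": 0, "y": 0, "z": 0, "rx": 0, "ry": 0, "rz": 0, "fingers": 0.4},
    {"x": 0, "y": 0, "z": 0, "rx": 0, "ry": 0, "rz": 0, "fingers": 0.2},
    {"x": 0, "y": 0, "z": 0, "rx": 0, "ry": 0, "rz": 0, "fingers": 0.2},
    {"x": 0, "y": 0, "z": 0, "rx": 0, "ry": 0, "rz": 0, "fingers": 0.2}
  ]
}}

```text
time: 24.85
tool_pos: [0.625, -0.1446, 0.1086]
tcp_rot: [0.001, -0.128, 0.992, -0.0]
ft_force: [1.0, 1.3, 3.0]
width: 0.574
```

```bash
python3 - <<'E'
from h import *
w=vision.camera("wrist"); s=vision.camera("scene")
o=manip.get_obs();print(o["tool_pos"],o["ft_force"],o["torque"],o["width"]*85)
a=cv2.resize(w["image"][150:400,190:440],(400,400)); b=cv2.resize(s["image"][140:260,210:330],(400,400),interpolation=cv2.INTER_CUBIC)
cv2.imwrite("pics/p16.png",np.hstack([a,b]))
E
```

```text
[ 0.62503319 -0.14464536  0.10860474] [0.20018065 2.52028599 4.77619303] [ 0.50697397 -0.06487571 -0.04095204] 48.79061051761621
```

View pics/p16.png

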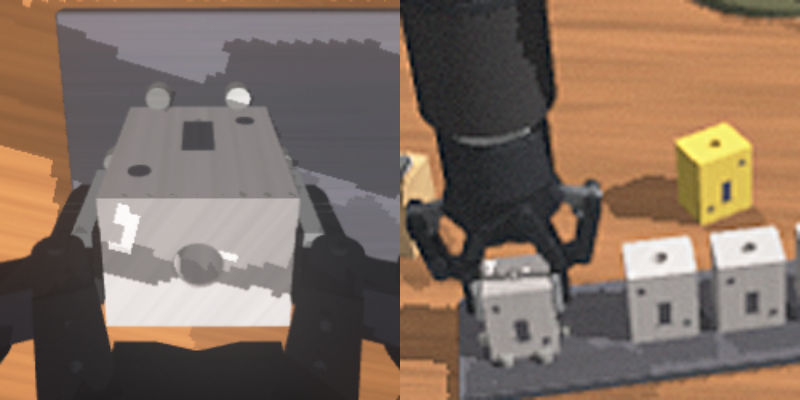

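The housing is gripped at about 49–50 mm. The narrow bay centre works out at (0.400, 0.339). Lifting straight out of the pins.

Request:
{"op": "send_rows", "data": {
  "series": [
    {"x": 0, "y": 0, "z": 0.1, "rx": 0, "ry": 0, "rz": 0, "fingers": 0.2},
    {"x": 0, "y": 0, "z": 0.2, "rx": 0, "ry": 0, "rz": 0, "fingers": 0.2},
    {"x": 0, "y": 0, "z": 0.4, "rx": 0, "ry": 0, "rz": 0, "fingers": 0.2},
    {"x": 0, "y": 0, "z": 0.6, "rx": 0, "ry": 0, "rz": 0, "fingers": 0.2},
    {"x": 0, "y": 0, "z": 0.6, "rx": 0, "ry": 0, "rz": 0, "fingers": 0.2},
    {"x": 0, "y": 0, "z": 0.6, "rx": 0, "ry": 0, "rz": 0, "fingers": 0.2},
    {"x": 0, "y": 0, "z": 0.4, "rx": 0, "ry": 0, "rz": 0, "fingers": 0.2},
    {"x": 0, "y": 0, "z": 0.1, "rx": 0, "ry": 0, "rz": 0, "fingers": 0.2},
    {"x": 0, "y": 0, "z": 0, "rx": 0, "ry": 0, "rz": 0, "fingers": 0.2}
  ]
}}

```text
time: 25.85
tool_pos: [0.6244, -0.1447, 0.2577]
tcp_rot: [-0.0, -0.127, 0.992, 0.0]
ft_force: [-1.2, 0.4, -5.4]
width: 0.576
```

```bash
python3 - <<'E'
from h import *
w=vision.camera("wrist"); s=vision.camera("scene")
o=manip.get_obs();print(o["tool_pos"],o["ft_force"],o["torque"],o["width"]*85)
cv2.imwrite("pics/p17.png",s["image"])
E
```

```text
[ 0.62400267 -0.14452463  0.25551513] [-0.6290203  -1.15554838 -5.12545345] [0.00958189 0.00470486 0.02703535] 49.569682956306956
```

View pics/p17.png

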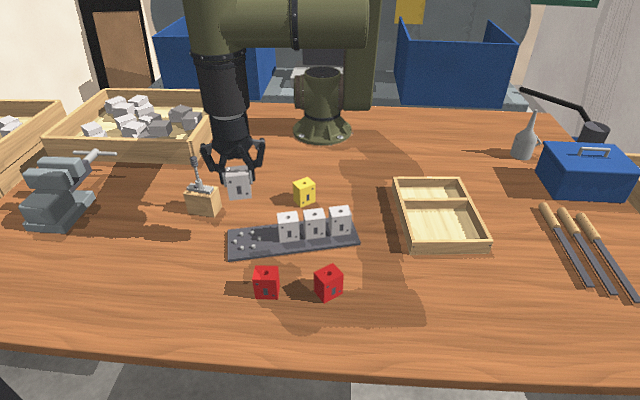

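The housing is out of the nest, the waiting ones are undisturbed and the path is clear. Carrying it to the narrow bay.

Request:
{"op": "send_rows", "data": {
  "series": [
    {"x": -0.15, "y": 0.33, "z": 0, "rx": 0, "ry": 0, "rz": 0, "fingers": 0.2},
    {"x": -0.36, "y": 0.78, "z": 0, "rx": 0, "ry": 0, "rz": 0, "fingers": 0.2},
    {"x": -0.36, "y": 0.78, "z": 0, "rx": 0, "ry": 0, "rz": 0, "fingers": 0.2},
    {"x": -0.36, "y": 0.78, "z": 0, "rx": 0, "ry": 0, "rz": 0, "fingers": 0.2},
    {"x": -0.36, "y": 0.78, "z": 0, "rx": 0, "ry": 0, "rz": 0, "fingers": 0.2},
    {"x": -0.36, "y": 0.78, "z": 0, "rx": 0, "ry": 0, "rz": 0, "fingers": 0.2},
    {"x": -0.36, "y": 0.78, "z": 0, "rx": 0, "ry": 0, "rz": 0, "fingers": 0.2},
    {"x": -0.36, "y": 0.78, "z": 0, "rx": 0, "ry": 0, "rz": 0, "fingers": 0.2},
    {"x": -0.36, "y": 0.78, "z": 0, "rx": 0, "ry": 0, "rz": 0, "fingers": 0.2},
    {"x": -0.36, "y": 0.78, "z": 0, "rx": 0, "ry": 0, "rz": 0, "fingers": 0.2},
    {"x": -0.36, "y": 0.78, "z": 0, "rx": 0, "ry": 0, "rz": 0, "fingers": 0.2},
    {"x": -0.36, "y": 0.78, "z": 0, "rx": 0, "ry": 0, "rz": 0, "fingers": 0.2},
    {"x": -0.25, "y": 0.5, "z": 0, "rx": 0, "ry": 0, "rz": 0, "fingers": 0.2},
    {"x": -0.13, "y": 0.26, "z": 0, "rx": 0, "ry": 0, "rz": 0, "fingers": 0.2},
    {"x": 0, "y": 0, "z": 0, "rx": 0, "ry": 0, "rz": 0, "fingers": 0.2},
    {"x": 0, "y": 0, "z": 0, "rx": 0, "ry": 0, "rz": 0, "fingers": 0.2}
  ]
}}

```text
time: 27.55
tool_pos: [0.4001, 0.3383, 0.2568]
tcp_rot: [-0.001, -0.128, 0.992, -0.001]
ft_force: [0.0, -0.5, -4.0]
width: 0.582
```

```bash
python3 - <<'E'
from h import *
w=vision.camera("wrist"); s=vision.camera("scene")
o=manip.get_obs();print(o["tool_pos"],o["tcp_rot"],o["ft_force"],o["width"]*85)
cv2.imwrite("pics/p18.png",w["image"]);cv2.imwrite("pics/p18s.png",s["image"])
E
```

```text
[0.40052005 0.3378699  0.25729267] [-1.96004308e-04 -1.26973185e-01  9.91906078e-01 -3.21637824e-04] [ 0.13594348 -0.58613995 -3.42405486] 49.1040054184961
```

View pics/p18.png

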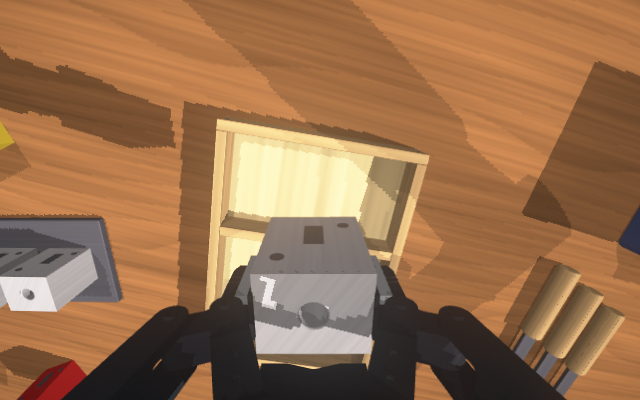

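View pics/p18s.png

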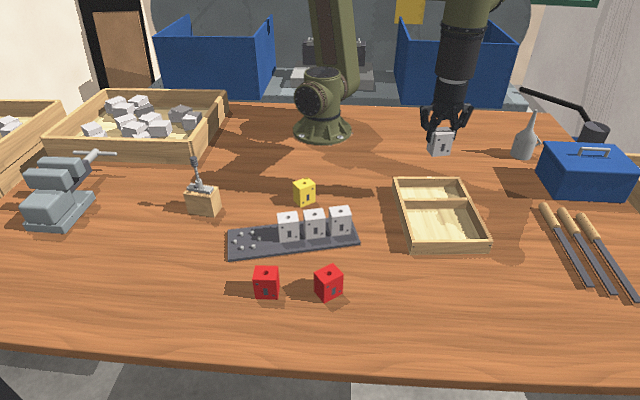

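```bash
python3 - <<'E'
from h import *
np.set_printoptions(precision=4,suppress=True)
w=vision.camera("wrist");s=vision.camera("scene")
print(proj(w,[[.4,.339,.01]]),proj(s,[[.4,.339,.01],[.535,.35,.01]]))
# tray corners/crosspiece tops in wrist at z=.042
for n,p in dict(outerL=(219,121),outerR=(428,156),crossL=(219,229),crossR=(391,250)).items(): print(n,onz(w,p,.042))
E
```

```text
[[315.126  184.6883]] [[428.7823 195.6572]
 [440.4653 226.6276]]
outerL [0.3564 0.2374 0.042 ]
outerR [0.3384 0.4321 0.042 ]
crossL [0.4614 0.254  0.042 ]
crossR [0.4397 0.4308 0.042 ]
```

The wrist view confirms the narrow compartment: outer edge at x≈0.347, crosspiece at x≈0.45, centre about (0.404, 0.337). Lowering.

Request:
{"op": "send_rows", "data": {
  "series": [
    {"x": 0.06, "y": -0.01, "z": -0.2, "rx": 0, "ry": 0, "rz": 0, "fingers": 0.2},
    {"x": 0, "y": 0, "z": -0.4, "rx": 0, "ry": 0, "rz": 0, "fingers": 0.2},
    {"x": 0, "y": 0, "z": -0.5, "rx": 0, "ry": 0, "rz": 0, "fingers": 0.2},
    {"x": 0, "y": 0, "z": -0.5, "rx": 0, "ry": 0, "rz": 0, "fingers": 0.2},
    {"x": 0, "y": 0, "z": -0.5, "rx": 0, "ry": 0, "rz": 0, "fingers": 0.2},
    {"x": 0, "y": 0, "z": -0.4, "rx": 0, "ry": 0, "rz": 0, "fingers": 0.2},
    {"x": 0, "y": 0, "z": -0.2, "rx": 0, "ry": 0, "rz": 0, "fingers": 0.2},
    {"x": 0, "y": 0, "z": -0.1, "rx": 0, "ry": 0, "rz": 0, "fingers": 0.2},
    {"x": 0, "y": 0, "z": -0.06, "rx": 0, "ry": 0, "rz": 0, "fingers": 0.2},
    {"x": 0, "y": 0, "z": 0, "rx": 0, "ry": 0, "rz": 0, "fingers": 0.2},
    {"x": 0, "y": 0, "z": 0, "rx": 0, "ry": 0, "rz": 0, "fingers": 0.2}
  ]
}}

```text
time: 28.85
tool_pos: [0.4034, 0.3386, 0.1157]
tcp_rot: [0.001, -0.128, 0.992, 0.001]
ft_force: [-0.3, 0.6, -4.1]
width: 0.577
```

Request:
{"op": "send_rows", "data": {
  "series": [
    {"x": 0, "y": 0, "z": -0.04, "rx": 0, "ry": 0, "rz": 0, "fingers": 0.2},
    {"x": 0, "y": 0, "z": -0.04, "rx": 0, "ry": 0, "rz": 0, "fingers": 0.2},
    {"x": 0, "y": 0, "z": -0.02, "rx": 0, "ry": 0, "rz": 0, "fingers": 0.2},
    {"x": 0, "y": 0, "z": -0.02, "rx": 0, "ry": 0, "rz": 0, "fingers": 0.2},
    {"x": 0, "y": 0, "z": 0, "rx": 0, "ry": 0, "rz": 0, "fingers": 0.2}
  ]
}}

```text
time: 29.35
tool_pos: [0.4031, 0.3383, 0.1087]
tcp_rot: [0.0, -0.128, 0.992, 0.0]
ft_force: [-1.0, -0.9, -4.7]
width: 0.579
```

Request:
{"op": "send_rows", "data": {
  "series": [
    {"x": 0, "y": 0, "z": -0.02, "rx": 0, "ry": 0, "rz": 0, "fingers": 0.2},
    {"x": 0, "y": 0, "z": 0, "rx": 0, "ry": 0, "rz": 0, "fingers": 0.2}
  ]
}}

```text
time: 29.55
tool_pos: [0.4031, 0.3384, 0.1086]
tcp_rot: [0.0, -0.128, 0.992, 0.0]
ft_force: [-4.1, -2.2, 4.7]
width: 0.573
```

Floor contact: z stopped at 0.1086, the same as the grasp height in the nest. Opening and retreating.

Request:
{"op": "send_rows", "data": {
  "series": [
    {"x": 0, "y": 0, "z": 0, "rx": 0, "ry": 0, "rz": 0, "fingers": 0.65},
    {"x": 0, "y": 0, "z": 0, "rx": 0, "ry": 0, "rz": 0, "fingers": 0.8},
    {"x": 0, "y": 0, "z": 0, "rx": 0, "ry": 0, "rz": 0, "fingers": 0.9},
    {"x": 0, "y": 0, "z": 0, "rx": 0, "ry": 0, "rz": 0, "fingers": 0.9},
    {"x": 0, "y": 0, "z": 0, "rx": 0, "ry": 0, "rz": 0, "fingers": 0.9},
    {"x": 0, "y": 0, "z": 0.2, "rx": 0, "ry": 0, "rz": 0, "fingers": 0.9},
    {"x": 0, "y": 0, "z": 0.5, "rx": 0, "ry": 0, "rz": 0, "fingers": 0.9},
    {"x": 0, "y": 0, "z": 0.7, "rx": 0, "ry": 0, "rz": 0, "fingers": 0.9},
    {"x": 0, "y": 0, "z": 0.7, "rx": 0, "ry": 0, "rz": 0, "fingers": 0.9},
    {"x": 0, "y": 0, "z": 0.7, "rx": 0, "ry": 0, "rz": 0, "fingers": 0.9},
    {"x": 0, "y": 0, "z": 0.4, "rx": 0, "ry": 0, "rz": 0, "fingers": 0.9},
    {"x": 0, "y": 0, "z": 0, "rx": 0, "ry": 0, "rz": 0, "fingers": 0.9},
    {"x": 0, "y": 0, "z": 0, "rx": 0, "ry": 0, "rz": 0, "fingers": 0.9}
  ]
}}

```text
time: 30.85
tool_pos: [0.403, 0.3384, 0.2683]
tcp_rot: [0.0, -0.128, 0.992, 0.001]
ft_force: [0.0, 0.5, -0.7]
width: 0.899
```

```bash
python3 - <<'E'
from h import *
np.set_printoptions(precision=4,suppress=True)
w=vision.camera("wrist");s=vision.camera("scene");t=vision.camera("top")
o=manip.get_obs();print(o["tool_pos"],o["ft_force"])
cv2.imwrite("pics/p19.png",np.vstack([np.hstack([cv2.resize(w["image"],(400,250)),cv2.resize(t["image"],(400,250))]),cv2.resize(s["image"][120:280,160:500],(800,376))[:350]]))
print("bay floor",proj(w,[[.404,.3385,.074]]))
S=s["image"]; cv2.imwrite("pics/s19.png",S)
g=cv2.cvtColor(t["image"],cv2.COLOR_BGR2HSV)
m=((g[...,1]<40)&(g[...,2]>195)).astype(np.uint8)*255; m[:170]=0;m[270:]=0;m[:,:280]=0;m[:,410:]=0
for c in cv2.findContours(m,cv2.RETR_EXTERNAL,cv2.CHAIN_APPROX_NONE)[0]:
    if cv2.contourArea(c)<50: continue
    P=np.array([onz(t,q,.074) for q in cv2.boxPoints(cv2.minAreaRect(c.astype(np.float32)))]); print("face",P.mean(0))
E
```

```text
[0.4028 0.338  0.2666] [-0.3812 -0.497   0.4417]
bay floor [[313.5595 200.4491]]
face [0.5637 0.0844 0.074 ]
face [0.5806 0.0209 0.074 ]
face [ 0.5972 -0.043   0.074 ]
```

View pics/p19.png

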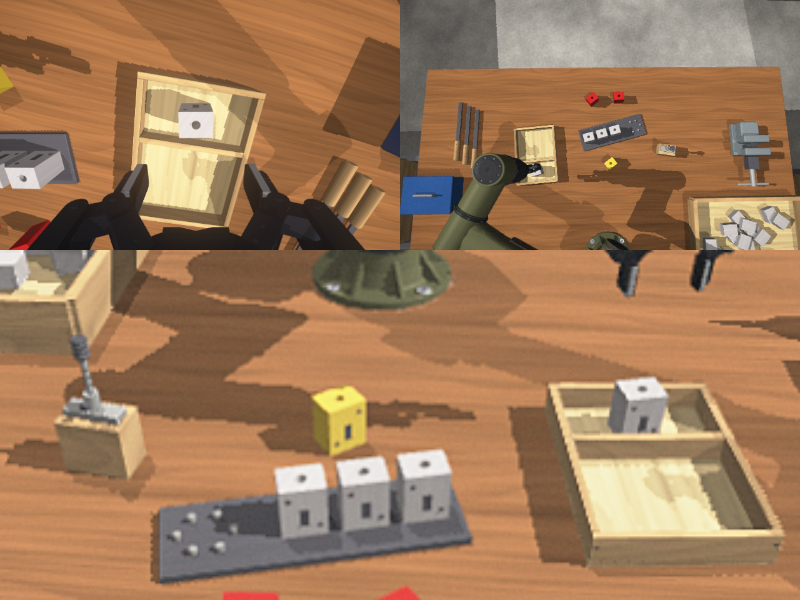

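Everything is in place. An absolute check also agrees: tip contact puts the head 53 mm below the TCP, against a nominal 54. Handing in.

```bash
python3 -c "
from rig import manip
print(manip.close_job())"
```

```text
the job is handed in; nothing more can be done
None
```

The bore measured about 36.1 mm deep, under 40 mm, so the housing now stands upright in the narrow compartment of the tray. I handed the job in at about 31 s of the 64 s allowed; no verdict was reported.

**Measurement:** With the gauge's base on the top face, I pushed the rod down until it bottomed. The height held at 0.2190 m while the force rose to 9.4 N, well under the 30 N limit. I then touched the rod's tip on the top face beside the bore, at 0.2551 m; the difference is the depth.

**Disagreement:** My earlier camera-based estimate was about 38 mm, from a starting rod length I had only judged in the images to about 1.5 mm. I trusted the two contact heights instead; both figures are below 40 mm.

**Last checks:**
- **Gauge:** it stands upright in its rest, with the base flat on the wood.
- **Checked housing:** it is upright on the tray floor near the middle of the narrow compartment. It touched down at the same height at which I had gripped it in the nest.
- **Waiting housings:** all three are within 1 mm of where they started.
- **Gripper:** it is open and well clear of everything.

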